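Slacken a platform's transit nut with a reversible ratchet spanner

ROBOT

A 6-joint arm with a two-finger parallel gripper is mounted at the origin on the work surface. World frame = base frame: x ahead of the robot, y to its left, z up, the work surface at z = 0. Lengths are in mm, angles in rad, forces in N, time in s.
With the tool pointing down it reaches from about 300 to 875 mm from the base axis. Payload 4.2 kg.
Tool frame: the origin (TCP) lies between the finger pads; the fingertips stand 25 mm ahead of it and the grasp point (between the pads) lies 6 mm ahead of it (robot.tip_extent is the distance from the TCP to the fingertips, in mm); x points along the fingers, y is the direction in which the jaws open and shut, and the axes are right-handed (so a half turn about x gives the same grasp; the last joint's range is limited). The gripper opens to 85 mm and grips with 20 to 120 N. Pads are 22 mm wide; open, the fingers measure 114 mm over their backs; the gripper's body (76 mm by 85 mm) begins 54 mm behind the grasp point. The pads swing forward as they close: fully open they stand 13 mm farther back than shut.
Start: joints at [1.315, 0.32, 1.565, -0, 1.257, -0.02], TCP at [134.332, 559.101, 256.338] pointing down, gripper open.
Joint ranges: [-3.11, 3.11], [-0.84, 2.01], [0.21, 2.61], [-1.34, 4.49], [0.05, 2.63], [-2.56, 2.56]. Speed limits (rad/s): [2.57, 2.57, 3.14, 3.14, 3.14, 3.14].

INTERFACE

Orientations are given as a unit quaternion [w, x, y, z].
In Python, from workcell import get_state, eyes, robot gives the robot as it stands.
- The arm moves only by the tool carry_out, never from a script. Its argument "moves" is a list of rows, each an object with "translation": the shift along the tool's x, y, z in m, a list of three; "turn": the turn, a rotation vector about the tool's x, y, z in degrees, a list of three; "gripper": the gripper's target within -1 to 1 (fully open at 1, half-way at 0, shut at -1). In form: [{"translation": [x, y, z], "turn": [wx, wy, wz], "gripper": gripper}, ...]. A call has 1 to 12 rows; each row is the pose to reach, as a shift and turn from the pose commanded when the call began, along the tool's axes at that moment; what a row does not reach only later rows make up. A row lasts 1/10 s, in which the tool goes at most 50 mm and 8.59 degrees, less where a joint would pass 70% of its speed; a pose out of reach is approached as far as the arm can. A call with a gripper value outside its range is refused whole. The fingers move at their own pace and stop on an object; the grip force is fixed at half the most. Time passes only in rows, so rows that repeat a pose let the fingers close. It gives the time, the measured TCP pose, the force and the opening at its end, in the units of the state.
- get_state(): the state, without advancing time (a new reading comes with each control period).
- eyes.get_image(name): name is "scene" or "top" or "wrist"; returns the picture (400x640x3 uint8, red, green, blue); there is no depth.
- eyes.camera_info(name): a dict with "fov_y" (degrees; the focal length in pixels is half the picture's height over the tangent of half this angle, whatever the lens; pixels are square), "cx", "cy" (the principal point, pixels), "k1" (the pictures are not rectified: a ray, as slopes to the right and down, at radius r is drawn at 1 + k1 r^2 times it, then the intrinsics apply), "T" (4x4, takes a point from camera to world coordinates). Camera axes: x right, y down, z forward; pixel columns grow to the right and rows downward; lengths in mm; the calibration is good to about 2 mm. A picture is of the moment at which its call begins: read the wrist's pose just before it. camera_info takes no time and is no camera call; for the wrist camera it gives the pose at the moment of the call.
- robot.job_done(): hands the job in, once; it reports no verdict.
The state is a dict: "time": time; "qpos": joint angles; "qd": joint speeds; "effort": joint torques, N m; "tcp_pos": TCP position; "tool_rot": TCP orientation; "force": force on the tool from outside, world axes, zero at the start; "wrist_torque": the same for the moment, N m; "width": finger opening in mm.
Only numpy, scipy, OpenCV 4.12 (cv2) and the standard library are available. Lean on these libraries where they do the work, as an engineer would, in place of code of your own. Each camera call takes 0.05 s, during which the arm holds its last target.

TASK

The platform is still locked for transport: take the ratchet ring spanner from under the instrument riser, seat it fully down over the hex nut of the red transit clamp, and slacken that nut (anticlockwise seen from above) by at least a quarter of a turn. The spanner's direction lever is still set for tightening, so flip it fully over to the loosening side before you swing; do not tighten the nut any further, and leave the post, mirror mount, lens case and spare nut where they are. When the nut is slack, let go and leave the spanner sitting on it.

Things in the scene. Friction and masses are not known exactly. Their poses are not given: they have to be found in the camera images.
- spanner: steel reversible ratchet ring spanner, 0.37 kg, centre of mass 83 mm along the handle; origin on the ring's axis at the head's lower face, z up out of the face with the lever, handle along -x. Starts flat, lever face up, ring and lever under the riser (ring axis 74 to 82 mm inside its front edge). Let go on the nut it stays there, the handle end sagging to the bench (about 4 degrees)
- ring_center (a point): middle of the spanner's ring end, mid-thickness; axes as the spanner. Head 52 mm across, 16 mm thick, hexagon hole 25.5 mm across flats in a dark drive ring. The hole's angle to the handle is random and not given: it drops over the nut only within about 7 degrees of a match (every 60 degrees), to be felt or seen. Off the nut it turns with the handle; on it, it clicks every 20 degrees
- handle_mid (a point): point on the handle's centre line, 125 mm from the ring's axis, mid-thickness, clear of the riser at the start; axes as the spanner. From the ring's axis: neck 28 mm wide, 15 mm high, 21 to 63 mm; steel shank 16 mm wide, 10 mm thick, to 97 mm; black grip 20 mm wide, 14 mm thick (1 to 15 mm above the head's lower face), to 223 mm; rounded end 22 mm wide, to 235 mm
- lever_tab (a point): middle of the direction lever's black tab (8 mm wide, 11 mm high, white end mark) on top of the spanner's neck, 18 mm from its pivot. The pivot is 46 mm from the ring's axis; the tab points along the handle away from the ring and ends 24 mm from the pivot. Its underside is level with the head's top. 2 to 10 N sideways at its end snaps it over; on the nut the spanner may first turn some 10 degrees
- lever (a joint): angle of the direction lever, rad, positive anticlockwise from above, 0 = tab in line with the handle. Seen from above with the handle towards you: tab fully right (about +0.45, the start) drives clockwise (tightens) and clicks freely the other way; tab fully left (-0.45) drives anticlockwise (loosens) and clicks freely clockwise
- nut_hex (a point): middle of the transit nut's hexagon: 24 mm across flats, 18 mm high with a 3 mm bevel on top, on a collar 33 mm across; collar's top 15 mm and nut's top 33 mm above the bench; a 16 mm stud stands 3 mm out of it. z up, x square to a flat; turns with the nut. With the spanner seated ring_center is level with it within 1 mm. Friction 1 N m: about 6 N at 165 mm; too tight for fingers
- nut (a joint): angle of the transit nut, rad, 0 at the start, positive anticlockwise seen from above (loosening); negative means tightened further
- platform: vibration-isolation platform, fixed: origin on the bench under the nut's axis, x from the nut across the platform. Red clamp tongue under the nut, 44 mm wide, 8 mm thick, 22 mm towards the robot. Beyond it, from x = 57 mm, the clamp's upright and base (36 mm high), and from 65 mm a black breadboard 280 x 360 mm, top 70 mm above the bench, with stages up to 165 mm high
- riser: white instrument riser, fixed: board 200 x 320 mm, 60 mm clear underneath, top 75 mm above the bench, with an instrument box on it (to 160 mm). Origin on the bench under the board's middle; the open front, from which the handle sticks out, faces its -x, the board's front edge at x = -100 mm
- post: bystander: black post holder with a steel post, 32 mm across, 70 mm tall; origin at the middle of its underside
- mirror_mount: bystander: black mirror mount, 44 x 50 mm, 52 mm tall; origin at the middle of its underside
- lens_case: bystander: round blue lens case, 46 mm across, 20 mm tall; origin at the middle of its underside
- spare_nut: bystander: spare nut standing loose on the bench, like the transit nut, 33 mm across; origin at the middle of its underside

How it is judged:
By the outcome, as a careful person would: the job done as asked, in the order asked, and still so for the second after the job is handed in, with the robot touching nothing.
It also fails if it takes over 72 s, if anything falls off the work surface, if the arm or the gripper's body presses on something with over 40 N, if the wrist force passes 120 N, or if a joint passes its speed limit or range.

## Working session

There is one attempt and no reset: what is moved stays moved. The work goes in short steps, Python scripts to look and compute and a tool call to move; the robot and the scene stay as the last step left them, time stands still between calls to the robot, and variables do not carry over. Pictures are saved under pics/ and viewed, and the job is handed in when it is done.

Besides the shell and the picture viewer there is one more tool, called after "Emit:" as name(argument=value, ...) on one line, values as JSON. carry_out: Moves the arm, as the interface text tells. Its arguments: {"type":"object","properties":{"moves":{"type":"array","items":{"type":"object","properties":{"translation":{"type":"array","items":{"type":"number"}},"turn":{"type":"array","items":{"type":"number"}},"gripper":{"type":"number"}}}}},"required":["moves"]}

```bash
ls; mkdir -p pics
python3 - <<'E'
from workcell import get_state, eyes, robot
import cv2
s=get_state(); print(s)
for n in ["scene","top","wrist"]:
    print(n, eyes.camera_info(n))
    cv2.imwrite(f"pics/{n}0.png", eyes.get_image(n)[:,:,::-1])
E
```

```text
pics
{'time': 0.0, 'qpos': array([ 1.31504473e+00,  3.20284880e-01,  1.56566817e+00, -3.21345033e-05,
        1.25738561e+00, -1.99952621e-02]), 'qd': array([-0.00047552, -0.00343748,  0.00024468, -0.00111407,  0.00074916,
        0.00118204]), 'effort': array([-1.31736315e-04, -4.15532684e+01, -2.34158581e+01, -1.75159965e-05,
        8.40769411e-03, -6.15776656e-06]), 'tcp_pos': array([134.20516421, 558.68085453, 255.4904604 ]), 'tool_rot': array([ 0.70212576,  0.0825431 ,  0.70227403, -0.08376897]), 'force': array([-0.319357  , -0.36811022, -0.57842913]), 'wrist_torque': array([ 0.05473953, -0.03981307, -0.03479518]), 'width': 84.9884761324815}
scene {'fov_y': 42.87256673303165, 'cx': 322.4239074027407, 'cy': 196.28881003055346, 'k1': -0.14674790759409284, 'T': array([[ 7.49933865e-01,  5.36593028e-01, -3.86868349e-01,
         1.01484480e+03],
       [ 6.61300105e-01, -5.93291663e-01,  4.59006725e-01,
        -5.58331253e+02],
       [ 1.67740420e-02, -6.00060767e-01, -7.99778536e-01,
         1.04803158e+03],
       [ 0.00000000e+00,  0.00000000e+00,  0.00000000e+00,
         1.
[... 237 characters left out ...]
03e-01,  9.11254488e-03, -5.84402928e-03,
        -7.60497568e+00],
       [ 3.79918284e-03, -2.10103949e-01, -9.77671671e-01,
         1.14715882e+03],
       [ 0.00000000e+00,  0.00000000e+00,  0.00000000e+00,
         1.00000000e+00]])}
wrist {'fov_y': 65.82217798121408, 'cx': 325.4991417288569, 'cy': 200.22130550384207, 'k1': 0.021074057896983713, 'T': array([[ 2.33377184e-01,  9.29453863e-01,  2.85745701e-01,
         6.14760060e+01],
       [ 9.72385520e-01, -2.22704001e-01, -6.97805760e-02,
         5.75288657e+02],
       [-1.22111486e-03,  2.94140176e-01, -9.55761511e-01,
         3.73903367e+02],
       [ 0.00000000e+00,  0.00000000e+00,  0.00000000e+00,
         1.00000000e+00]])}
```

View pics/scene0.png

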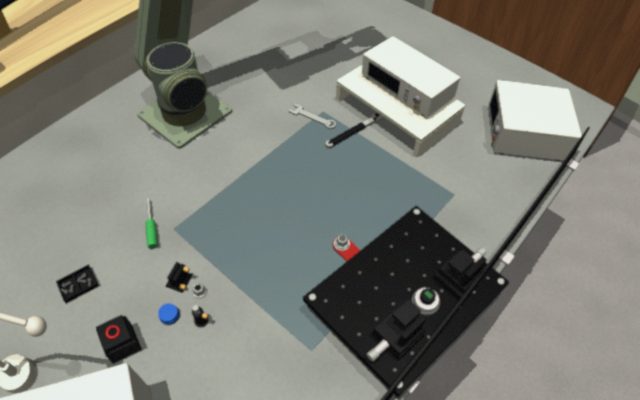

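View pics/top0.png

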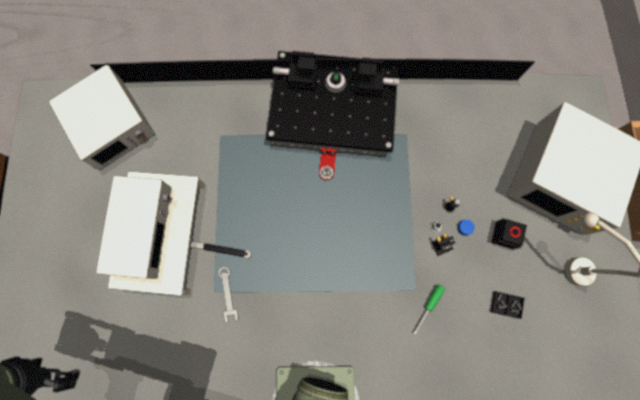

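View pics/wrist0.png

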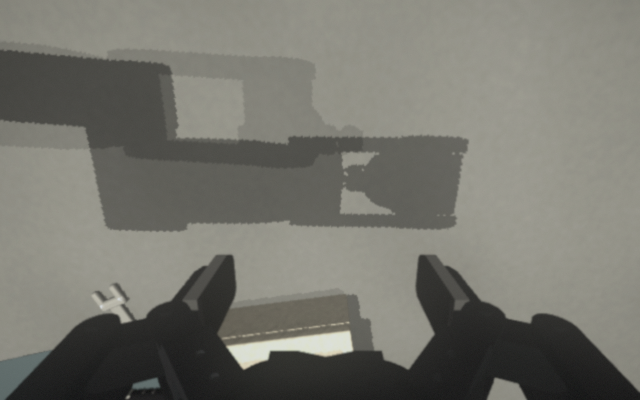

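```bash
cat > h.py <<'E'
import numpy as np, cv2
from scipy.spatial.transform import Rotation as R
def K(ci):
    f=200/np.tan(np.radians(ci["fov_y"]/2)); return np.array([[f,0,ci["cx"]],[0,f,ci["cy"]],[0,0,1.]])
def ray(ci,uv):
    p=cv2.undistortPoints(np.array(uv,float).reshape(-1,1,2),K(ci),np.array([ci["k1"],0,0,0,0.])).reshape(-1,2)
    d=np.c_[p,np.ones(len(p))]@ci["T"][:3,:3].T
    return ci["T"][:3,3],d
def onz(ci,uv,z):
    o,d=ray(ci,uv); return o+d*((z-o[2])/d[:,2])[:,None]
def proj(ci,P):
    P=np.array(P,float).reshape(-1,3); T=np.linalg.inv(ci["T"])
    q=P@T[:3,:3].T+T[:3,3]
    return cv2.projectPoints(q,np.zeros(3),np.zeros(3),K(ci),np.array([ci["k1"],0,0,0,0.]))[0].reshape(-1,2)
def mat(q): return R.from_quat(np.r_[q[1:],q[0]]).as_matrix()
def crop(src,dst,x0,y0,x1,y1,s):
    im=cv2.imread(src)[y0:y1,x0:x1]; cv2.imwrite(dst,cv2.resize(im,None,fx=s,fy=s,interpolation=cv2.INTER_CUBIC))
E
python3 - <<'E'
from h import *
crop("pics/top0.png","pics/t0a.png",180,150,350,270,4)
crop("pics/scene0.png","pics/s0a.png",280,80,420,270,3)
from workcell import eyes
ci=eyes.camera_info("top")
print(onz(ci,[[248,254],[193,245]],14)); print(onz(ci,[[327,172]],33)); print(onz(ci,[[198,176],[183,295]],75))
ci=eyes.camera_info("scene")
print(onz(ci,[[329,144],[376,117]],14)); print(onz(ci,[[342,240]],33))
E
```

```text
[[403.4217049  182.48851483  14.        ]
 [429.30384618 337.88908451  14.        ]]
[[631.8977122  -39.34129881  33.        ]]
[[611.90364938 315.59833398  75.        ]
 [292.48386846 339.61108377  75.        ]]
[[408.97387559 182.37326152  14.        ]
 [439.84377717 354.76269326  14.        ]]
[[642.68480165 -41.11391709  33.        ]]
```

View pics/t0a.png

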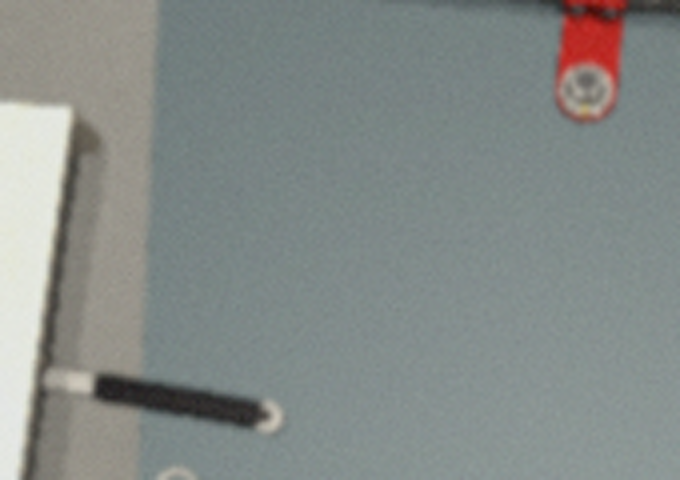

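View pics/s0a.png

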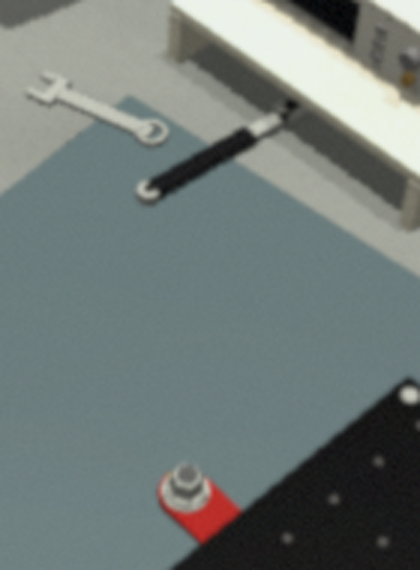

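```bash
cat >> h.py <<'E'
def rotdown(yaw):
    # tool x down, tool y at world heading yaw (deg)
    a=np.radians(yaw); x=np.array([0,0,-1.]); y=np.array([np.cos(a),np.sin(a),0]); return np.c_[x,y,np.cross(x,y)]
def go(s,p,yaw):
    M=mat(s["tool_rot"]); t=M.T@(np.array(p)-s["tcp_pos"])/1000
    rv=np.degrees(R.from_matrix(M.T@rotdown(yaw)).as_rotvec())
    print("T",np.round(t,4),"turn",np.round(rv,2),"rows~",max(np.linalg.norm(t)/.05,np.linalg.norm(rv)/8.59))
def yaw(s):
    M=mat(s["tool_rot"]); return np.degrees(np.arctan2(M[1,1],M[0,1]))
E
python3 - <<'E'
from h import *
from workcell import get_state,eyes
s=get_state(); print(mat(s["tool_rot"]),yaw(s))
for y in (-10,170): go(s,[415,200,230],y)
c=eyes.camera_info("wrist")["T"]; M=mat(s["tool_rot"]); print(M.T@(c[:3,3]-s["tcp_pos"]), M.T@c[:3,:3])
ci=eyes.camera_info("top")
for uv,z in [((443,243),52),((452,203),70),((467,227),20),((437,227),33),((224,271),5),((232,318),5)]: print(onz(ci,[uv],z))
E
```

```text
[[-3.57069946e-04  2.33624784e-01  9.72326762e-01]
 [-1.25607278e-03  9.72325953e-01 -2.33625051e-01]
 [-9.99999147e-01 -1.30473367e-03 -5.37386425e-05]] 76.48941592114828
T [ 0.026  -0.2832  0.3568] turn [8.649e+01 5.000e-02 6.000e-02] rows~ 10.068619311099038
T [ 0.026  -0.2832  0.3568] turn [-9.351e+01 -6.000e-02  5.000e-02] rows~ 10.885984756741804
[-118.32083907   -1.0839772   -74.61753234] [[-3.37093198e-04 -2.94196921e-01  9.55744766e-01]
 [ 9.99999911e-01  1.44558950e-04  3.97200151e-04]
 [-2.55016521e-04  9.55744815e-01  2.94196846e-01]]
[[ 423.92523921 -350.74479616   52.        ]]
[[ 530.78153472 -377.96059164   70.        ]]
[[ 471.69593334 -432.9942854    20.        ]]
[[ 470.84111599 -342.90423717   33.        ]]
[[357.40629129 249.96461924   5.        ]]
[[230.15473827 224.23510199   5.        ]]
```

Emit:
carry_out(moves=[{"translation": [0.0, -0.05, 0.06], "turn": [-8.5, 0, 0], "gripper": 1}, {"translation": [0.01, -0.1, 0.12], "turn": [-17, 0, 0], "gripper": 1}, {"translation": [0.01, -0.15, 0.18], "turn": [-25.5, 0, 0], "gripper": 1}, {"translation": [0.02, -0.2, 0.24], "turn": [-34, 0, 0], "gripper": 1}, {"translation": [0.026, -0.25, 0.3], "turn": [-42.5, 0, 0], "gripper": 1}, {"translation": [0.026, -0.283, 0.357], "turn": [-51, 0, 0], "gripper": 1}, {"translation": [0.026, -0.283, 0.357], "turn": [-59.5, 0, 0], "gripper": 1}, {"translation": [0.026, -0.283, 0.357], "turn": [-68, 0, 0], "gripper": 1}, {"translation": [0.026, -0.283, 0.357], "turn": [-76.5, 0, 0], "gripper": 1}, {"translation": [0.026, -0.283, 0.357], "turn": [-85, 0, 0], "gripper": 1}, {"translation": [0.026, -0.283, 0.357], "turn": [-93.5, 0, 0], "gripper": 1}, {"translation": [0.026, -0.283, 0.357], "turn": [-93.5, 0, 0], "gripper": 1}])

```text
time: 1.35
tcp_pos: [416.3, 198.7, 229.9]
tool_rot: [0.541, -0.455, 0.541, 0.455]
force: [-1.7, -0.1, 1.1]
width: 85.4
```

Run:
```python
from h import *
from workcell import get_state,eyes
s=get_state(); print(s["time"],s["tcp_pos"],yaw(s),s["qpos"])
cv2.imwrite("pics/w1.png",eyes.get_image("wrist")[:,:,::-1])
```

```text
1.35 [416.31365251 198.74353548 229.88800647] 170.14088824206127 [ 4.20681771e-01  1.61676793e-01  1.85124266e+00 -3.77604047e-04
  1.12937709e+00 -2.54867561e+00]
```

View pics/w1.png

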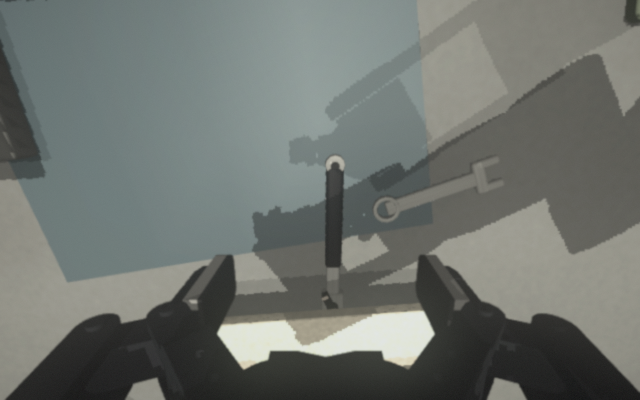

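```bash
crop='1'
python3 - <<'E'
from h import *
from workcell import get_state,eyes
crop("pics/w1.png","pics/w1a.png",270,140,400,320,4)
ci=eyes.camera_info("wrist")
g=cv2.imread("pics/w1.png",0)
m=np.zeros_like(g); m[150:290,315:350]=(g[150:290,315:350]<45)*255
n,l,st,c=cv2.connectedComponentsWithStats(m); i=1+np.argmax(st[1:,4]); print(st[i],c[i])
v,u=np.nonzero(l==i)
rows=[];
for r in range(v.min()+4,v.max()-3,4):
    uu=u[v==r]; rows.append([(uu.min()+uu.max())/2,r])
P=onz(ci,rows,13)[:,:2]
l4=cv2.fitLine(P.astype(np.float32),cv2.DIST_HUBER,0,.01,.01).ravel(); print("dir",l4,np.degrees(np.arctan2(l4[1],l4[0])))
print(onz(ci,[[np.mean(u[v==v.max()]),v.max()+.5],[335,v.min()]],15), )
print(onz(ci,[[335,155]],8))
# widths
for r in (180,220,250):
    uu=u[v==r]; q=onz(ci,[[uu.min()-.5,r],[uu.max()+.5,r]],13); print(np.linalg.norm(q[0]-q[1]))
E
```

```text
[327 239   1   2   2] [327.  239.5]Traceback (most recent call last):
  File "<stdin>", line 12, in <module>
  File "h.py", line 10, in onz
    o,d=ray(ci,uv); return o+d*((z-o[2])/d[:,2])[:,None]
        ~~~^^^^^^^
  File "h.py", line 6, in ray
    p=cv2.undistortPoints(np.array(uv,float).reshape(-1,1,2),K(ci),np.array([ci["k1"],0,0,0,0.])).reshape(-1,2)
      ~~~~~~~~~~~~~~~~~~~^^^^^^^^^^^^^^^^^^^^^^^^^^^^^^^^^^^^^^^^^^^^^^^^^^^^^^^^^^^^^^^^^^^^^^^^
cv2.error: OpenCV(4.12.0) /io/opencv/modules/calib3d/src/undistort.dispatch.cpp:347: error: (-215:Assertion failed) CV_IS_MAT(_src) && CV_IS_MAT(_dst) && (_src->rows == 1 || _src->cols == 1) && (_dst->rows == 1 || _dst->cols == 1) && _src->cols + _src->rows - 1 == _dst->rows + _dst->cols - 1 && (CV_MAT_TYPE(_src->type) == CV_32FC2 || CV_MAT_TYPE(_src->type) == CV_64FC2) && (CV_MAT_TYPE(_dst->type) == CV_32FC2 || CV_MAT_TYPE(_dst->type) == CV_64FC2) in function 'cvUndistortPointsInternal'
```

View pics/w1a.png

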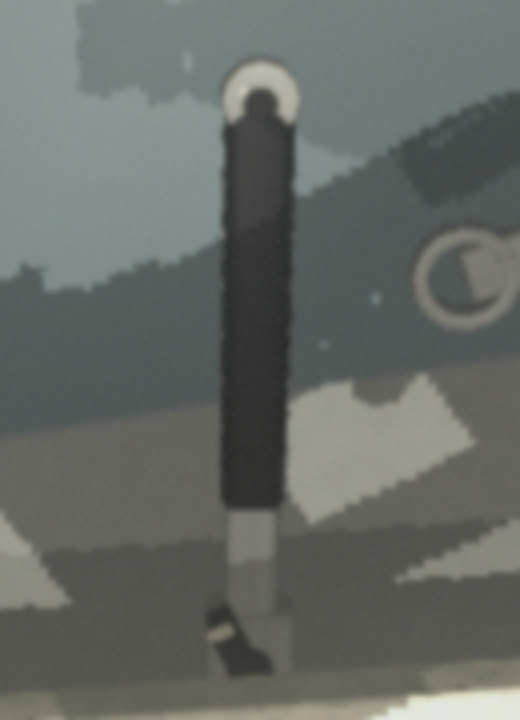

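Run:
```python
from h import *
from workcell import get_state,eyes
ci=eyes.camera_info("wrist")
a=onz(ci,[[325,267],[341,267],[326,172],[344,172],[335,154.5],[333,293]],14)
print(a)
b=(a[0]+a[1])/2; t=(a[2]+a[3])/2
d=b-t; print(np.linalg.norm(d),np.degrees(np.arctan2(d[1],d[0])), np.linalg.norm(a[0]-a[1]),np.linalg.norm(a[2]-a[3]))
d/=np.linalg.norm(d)
e=np.array(a[4]); print("ring from gripstart",b+97*d,"from end",e+235*d,"mid140",b-43*d, "130",b-33*d)
```

```text
[[435.3746076  308.95876989  14.        ]
 [416.27827847 312.21150498  14.        ]
 [414.54618959 193.75222994  14.        ]
 [395.01925563 197.0860436   14.        ]
 [401.71726202 176.40524693  14.        ]
 [431.66056116 346.26086886  14.        ]]
117.0728229714281 79.64486109703216 19.371372479582263 19.809479134307484
ring from gripstart [443.26209403 406.00525101  14.        ] from end [443.95827215 407.57768703  14.        ] mid140 [418.09723693 268.28549946  14.        ] 130 [419.89472672 278.12262457  14.        ]
```

Run:
```python
from h import *
from workcell import get_state,eyes
s=get_state(); d=np.array([.18,.984]); p=np.array([443.6,406.8])-135*d; print(p)
go(s,[*p,110],169.6);go(s,[*p,27.5],169.6)
```

```text
[419.3  273.96]
T [0.1199 0.009  0.0741] turn [ 0.71 -0.02 -0.04] rows~ 2.825607827976915
T [0.2024 0.009  0.0741] turn [ 0.71 -0.02 -0.04] rows~ 4.315580554689443
```

Emit:
carry_out(moves=[{"translation": [0.04, 0.003, 0.035], "turn": [0.7, 0, 0], "gripper": -0.1}, {"translation": [0.08, 0.009, 0.074], "turn": [0.7, 0, 0], "gripper": -0.1}, {"translation": [0.12, 0.009, 0.074], "turn": [0.7, 0, 0], "gripper": -0.1}, {"translation": [0.15, 0.009, 0.074], "turn": [0.7, 0, 0], "gripper": -0.1}, {"translation": [0.175, 0.009, 0.074], "turn": [0.7, 0, 0], "gripper": -0.1}, {"translation": [0.192, 0.009, 0.074], "turn": [0.7, 0, 0], "gripper": -0.1}, {"translation": [0.2, 0.009, 0.074], "turn": [0.7, 0, 0], "gripper": -0.1}, {"translation": [0.202, 0.009, 0.074], "turn": [0.7, 0, 0], "gripper": -0.1}, {"translation": [0.202, 0.009, 0.074], "turn": [0.7, 0, 0], "gripper": -0.1}])

```text
time: 2.3
tcp_pos: [419.6, 275.3, 28.7]
tool_rot: [0.545, -0.451, 0.544, 0.451]
force: [0.3, -0.5, 0.2]
width: 38.7
```

Run:
```python
from h import *
from workcell import get_state,eyes
s=get_state(); print(s["time"],s["tcp_pos"],yaw(s),s["width"])
cv2.imwrite("pics/w2.png",eyes.get_image("wrist")[:,:,::-1])
```

```text
2.3 [419.61072523 275.27255506  28.70679094] 169.25813653843375 38.6630142498474
```

View pics/w2.png

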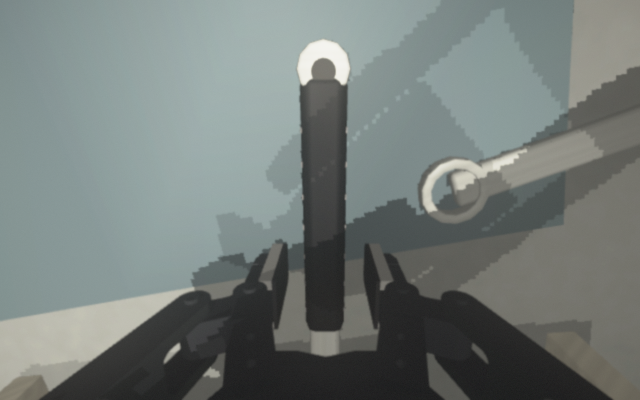

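Emit:
carry_out(moves=[{"translation": [0.0, 0, 0], "turn": [0, 0, 0], "gripper": -1}, {"translation": [0.0, 0, 0], "turn": [0, 0, 0], "gripper": -1}, {"translation": [0.0, 0, 0], "turn": [0, 0, 0], "gripper": -1}, {"translation": [0.0, 0, 0], "turn": [0, 0, 0], "gripper": -1}, {"translation": [-0.008, 0, 0], "turn": [0, 0, 0], "gripper": -1}, {"translation": [-0.016, 0, 0], "turn": [0, 0, 0], "gripper": -1}, {"translation": [-0.016, 0, -0.015], "turn": [0, 0, 0], "gripper": -1}, {"translation": [-0.016, 0, -0.04], "turn": [0, 0, 0], "gripper": -1}, {"translation": [-0.016, 0, -0.07], "turn": [0, 0, 0], "gripper": -1}, {"translation": [-0.016, 0, -0.1], "turn": [0, 0, 0], "gripper": -1}, {"translation": [-0.016, 0, -0.13], "turn": [0, 0, 0], "gripper": -1}, {"translation": [-0.016, 0, -0.13], "turn": [0, 0, 0], "gripper": -1}])

```text
time: 3.55
tcp_pos: [388.8, 150.9, 43.3]
tool_rot: [0.543, -0.454, 0.551, 0.442]
force: [-0.2, -0.2, -3.7]
width: 18.1
```

Run:
```python
from h import *
from workcell import get_state,eyes
s=get_state(); print(s["time"],s["tcp_pos"],yaw(s),s["width"],s["force"],s["wrist_torque"],s["qpos"])
for n in ("top","scene"): cv2.imwrite(f"pics/{n}3.png",eyes.get_image(n)[:,:,::-1])
crop("pics/top3.png","pics/t3a.png",180,150,350,300,4)
crop("pics/scene3.png","pics/s3a.png",250,60,420,270,3)
```

```text
3.55 [388.7754257 150.9032197  43.265367 ] 168.6562279480926 18.142035550767424 [-0.15126783 -0.19285313 -3.72365147] [-0.15951871  0.03565716 -0.02865324] [ 0.35668719  0.35354043  2.19086256 -0.03515532  0.60275277 -2.55784344]
```

View pics/t3a.png

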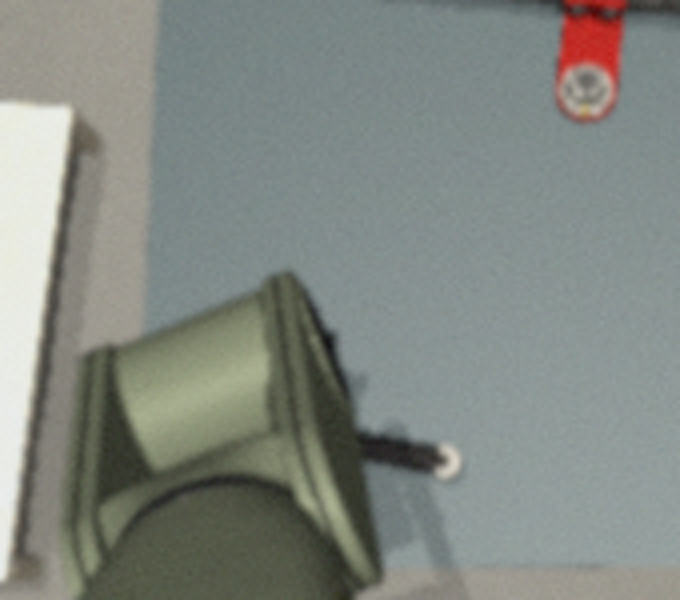

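View pics/s3a.png

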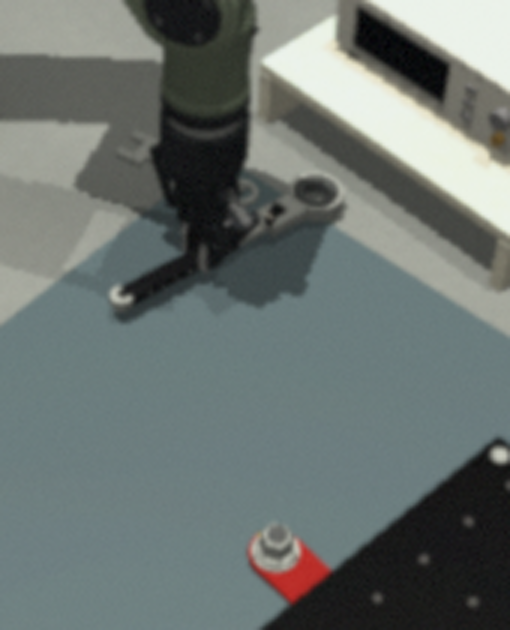

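Run:
```python
from h import *
from workcell import get_state,eyes
s=get_state()
go(s,[410,80,70],60); go(s,[410,80,45],60); M=mat(s["tool_rot"]); print(M)
```

```text
T [-0.0247 -0.0324 -0.069 ] turn [ 1.0871e+02 -4.0000e-02  1.2700e+00] rows~ 12.65637494777281
T [ 0.0002 -0.0321 -0.0686] turn [ 1.0871e+02 -4.0000e-02  1.2700e+00] rows~ 12.65637494777281
[[ 0.00728878 -0.98062581  0.19575467]
 [-0.01755474  0.19560422  0.98052579]
 [-0.99981934 -0.01058326 -0.01578892]]
```

Emit:
carry_out(moves=[{"translation": [-0.01, -0.005, -0.006], "turn": [8.5, 0, 0], "gripper": -1}, {"translation": [-0.02, -0.01, -0.012], "turn": [17, 0, 0], "gripper": -1}, {"translation": [-0.025, -0.015, -0.02], "turn": [25.5, 0, 0], "gripper": -1}, {"translation": [-0.025, -0.02, -0.03], "turn": [34, 0, 0], "gripper": -1}, {"translation": [-0.025, -0.025, -0.04], "turn": [42.5, 0, 0], "gripper": -1}, {"translation": [-0.025, -0.03, -0.05], "turn": [51, 0, 0], "gripper": -1}, {"translation": [-0.025, -0.032, -0.06], "turn": [59.5, 0, 0], "gripper": -1}, {"translation": [-0.025, -0.032, -0.069], "turn": [68, 0, 0], "gripper": -1}, {"translation": [-0.025, -0.032, -0.069], "turn": [76.5, 0, 0], "gripper": -1}, {"translation": [-0.025, -0.032, -0.069], "turn": [85, 0, 0], "gripper": -1}, {"translation": [-0.025, -0.032, -0.069], "turn": [93.5, 0, 0], "gripper": -1}, {"translation": [-0.02, -0.032, -0.069], "turn": [102, 0, 0], "gripper": -1}])

```text
time: 4.85
tcp_pos: [411.2, 81.5, 65.6]
tool_rot: [0.697, 0.139, 0.688, -0.149]
force: [0.3, -0.0, -3.6]
width: 18.2
```

Run:
```python
from h import *
from workcell import get_state,eyes
s=get_state(); print(s["time"],s["tcp_pos"],yaw(s),s["width"],s["force"],s["wrist_torque"],s["qpos"]);print(mat(s["tool_rot"]))
cv2.imwrite(f"pics/scene4.png",eyes.get_image("scene")[:,:,::-1])
crop("pics/scene4.png","pics/s4a.png",250,100,420,270,4)
```

```text
4.85 [411.16010468  81.50712762  65.62086212] 66.46453911238285 18.173074202430723 [ 0.31818632 -0.00934508 -3.56560869] [0.07042952 0.21620973 0.01035823] [ 0.18102214  0.31139342  2.16975628 -0.02996664  0.65424048 -0.95536951]
[[ 0.00959603  0.39928992  0.9167745 ]
 [-0.01678023  0.91675191 -0.39910444]
 [-0.99981315 -0.01155387  0.01549735]]
```

View pics/s4a.png

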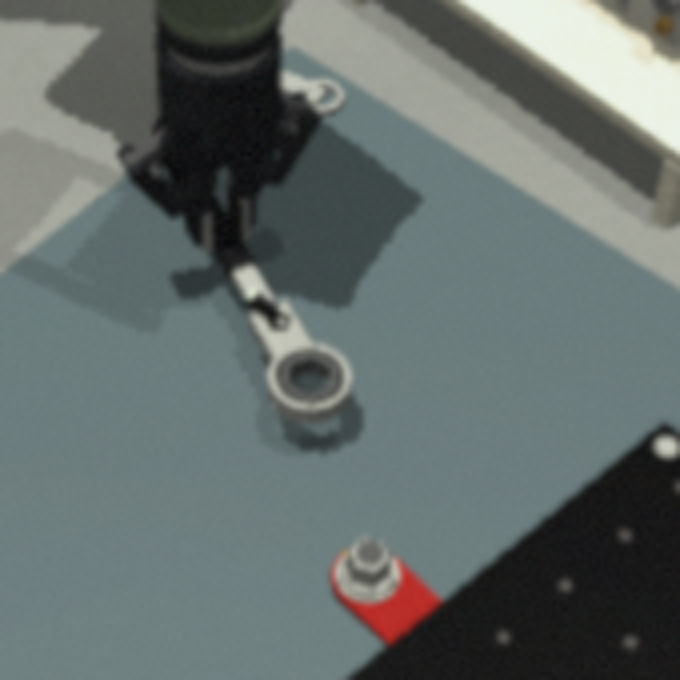

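Emit:
carry_out(moves=[{"translation": [0.02, 0, 0], "turn": [0, 0, 0], "gripper": -1}, {"translation": [0.03, 0, 0], "turn": [0, 0, 0], "gripper": -1}, {"translation": [0.036, 0, 0], "turn": [0, 0, 0], "gripper": -1}, {"translation": [0.038, 0, 0], "turn": [0, 0, 0], "gripper": -1}, {"translation": [0.038, 0, 0], "turn": [0, 0, 0], "gripper": -1}, {"translation": [0.037, 0, 0], "turn": [0, 0, 0], "gripper": 0}, {"translation": [0.037, 0, 0], "turn": [0, 0, 0], "gripper": 0}, {"translation": [0.037, 0, 0], "turn": [0, 0, 0], "gripper": 0}, {"translation": [-0.005, 0, 0.0], "turn": [0, 0, 0], "gripper": 0}, {"translation": [-0.04, 0, 0.05], "turn": [0, 0, 0], "gripper": 0}, {"translation": [-0.04, 0, 0.1], "turn": [0, 0, 0], "gripper": 0}, {"translation": [-0.04, 0, 0.14], "turn": [0, 0, 0], "gripper": 0}])

```text
time: 6.1
tcp_pos: [540.9, 25.9, 109.0]
tool_rot: [0.698, 0.137, 0.687, -0.147]
force: [1.2, 0.6, 0.5]
width: 42.6
```

Emit:
carry_out(moves=[{"translation": [0, 0, 0], "turn": [0, 0, 0], "gripper": 0}, {"translation": [0, 0, 0], "turn": [0, 0, 0], "gripper": 0}])

```text
time: 6.3
tcp_pos: [538.7, 25.9, 106.4]
tool_rot: [0.696, 0.137, 0.689, -0.148]
force: [-0.2, -0.2, 0.5]
width: 42.9
```

Run:
```python
from h import *
from workcell import get_state,eyes
import pickle
s=get_state(); print(s["time"],s["tcp_pos"],yaw(s),s["width"],s["force"])
pickle.dump(eyes.camera_info("wrist"),open("ci5.pkl","wb"))
cv2.imwrite(f"pics/w5.png",eyes.get_image("wrist")[:,:,::-1])
```

```text
6.3 [538.69775618  25.90743476 106.4062325 ] 66.72160460334281 42.932735646354985 [-0.15625612 -0.16994346  0.45719725]
```

View pics/w5.png

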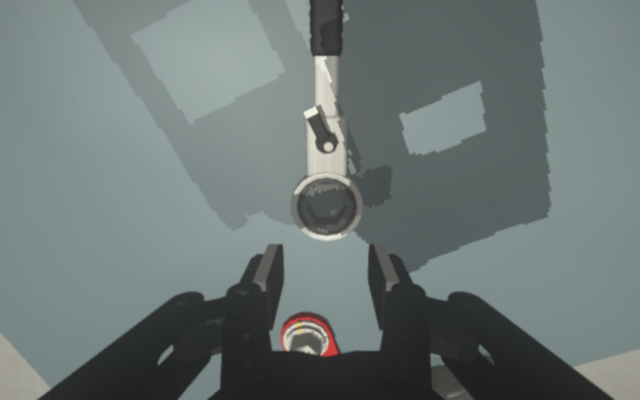

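Spanner lies flat with the ring at about (327,207), the tab on its starting side and the nut at the bottom (305,335). Zoom and then move to the nut.

Run:
```python
from h import *
import pickle
crop("pics/w5.png","pics/w5a.png",285,165,370,250,8)
ci=pickle.load(open("ci5.pkl","rb"))
print(onz(ci,[[327,207]],16),onz(ci,[[305,333]],33))
```

```text
[[534.54567654  26.53403309  16.        ]] [[614.61217677 -25.53865231  33.        ]]
```

View pics/w5a.png

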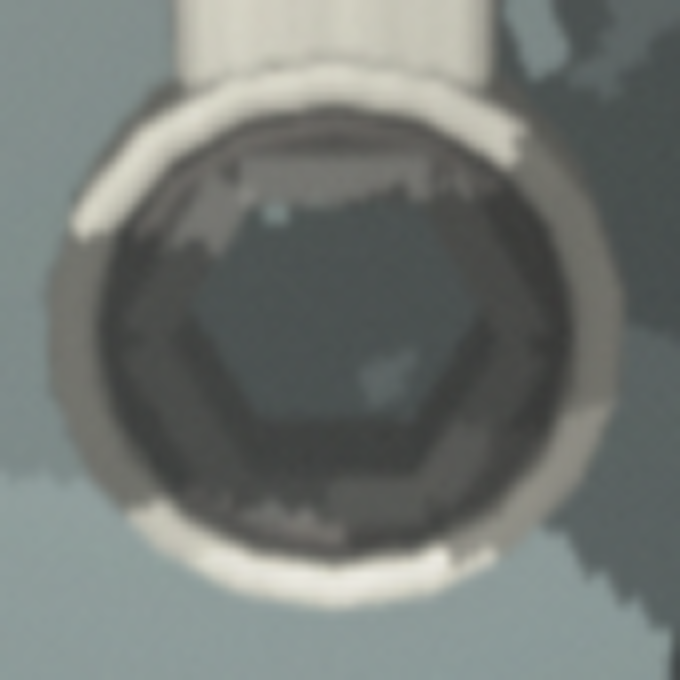

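Run:
```python
from h import *
import pickle
ci=pickle.load(open("ci5.pkl","rb"))
f=lambda pts: [[285+x/8-.44,165+y/8-.44] for x,y in pts]
def show(n,pts,z):
    P=onz(ci,f(pts),z)[:,:2]; print(n,P.mean(0))
    for i in range(len(P)):
        d=P[(i+1)%len(P)]-P[i]; print(round(np.linalg.norm(d),1),round(np.degrees(np.arctan2(d[1],d[0]))%60,1),end=" | ")
    print()
show("low",[(190,310),(265,420),(408,415),(488,322),(440,205),(235,205)],0)
P=onz(ci,f([(190,310),(488,322),(128,330),(552,345)]),0); Q=onz(ci,f([(128,330),(552,345),(245,155),(435,160)]),16)
for a,b in ((P[0],P[1]),(Q[0],Q[1]),(Q[2],Q[3])): d=b-a; print(np.linalg.norm(d),np.degrees(np.arctan2(d[1],d[0]))%60)
# head outer circle and handle
c=onz(ci,[[326.5,207.0]],16)[0]
h=onz(ci,[[311.5,45],[343,45]],14); g=(h[0]+h[1])/2; s=onz(ci,[[314.5,60],[337,60],[307,130],[347,130]],13.)
print(h,s); 
for m in (g,(s[0]+s[1])/2,(s[2]+s[3])/2):
    d=c-m; print(np.degrees(np.arctan2(d[1],d[0])),np.linalg.norm(d[:2]))
```

```text
low [537.1207683   25.08348897]
13.2 9.0 | 13.8 9.2 | 12.1 58.4 | 12.5 59.0 | 19.3 7.0 | 11.3 13.8 | 
28.470123786249218 4.5590967488654
37.7068608038534 4.855738308022254
16.504795796516344 5.379699721415747
[[435.10427262  58.77587874  14.        ]
 [442.74640251  76.44664634  14.        ]] [[443.3300764   57.08199263  13.        ]
 [448.88653995  69.95198147  13.        ]
 [480.27907516  35.21553825  13.        ]
 [490.78971814  59.73890307  13.        ]]
-23.44353061775073 104.07225147293308
-22.906416591803442 95.85754093923087
-23.52001766706095 53.300466531986515
```

Run:
```python
from h import *
from workcell import get_state
s=get_state()
go(s,[600,-24,110],66.7)
```

```text
T [-0.0026 -0.0216  0.0774] turn [0.07 0.65 0.82] rows~ 1.6073725861485384
```

Emit:
carry_out(moves=[{"translation": [0, -0.01, 0.04], "turn": [0, 0.5, 0.7], "gripper": 0}, {"translation": [0, -0.02, 0.08], "turn": [0, 0.5, 0.7], "gripper": 0}, {"translation": [0, -0.02, 0.1], "turn": [0, 0.5, 0.7], "gripper": 0}, {"translation": [0, -0.02, 0.1], "turn": [0, 0.5, 0.7], "gripper": 0}, {"translation": [0, -0.02, 0.1], "turn": [0, 0.5, 0.7], "gripper": 0}, {"translation": [0, -0.02, 0.1], "turn": [0, 0.5, 0.7], "gripper": 0}])

```text
time: 6.95
tcp_pos: [620.5, -30.3, 108.4]
tool_rot: [0.693, 0.141, 0.692, -0.143]
force: [-0.7, 0.6, 0.3]
width: 42.6
```

Run:
```python
from h import *
from workcell import get_state,eyes
import pickle
s=get_state(); print(s["time"],s["tcp_pos"],yaw(s),mat(s["tool_rot"])[:,0])
pickle.dump(eyes.camera_info("wrist"),open("ci6.pkl","wb"))
cv2.imwrite(f"pics/w6.png",eyes.get_image("wrist")[:,:,::-1])
```

```text
6.95 [620.47448562 -30.33696599 108.37662056] 66.84829311101737 [ 0.00161047 -0.0026007  -0.99999532]
```

View pics/w6.png

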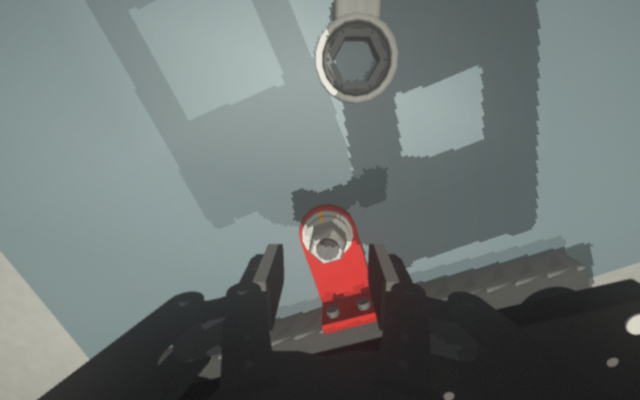

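Run:
```python
crop=0
from h import *
import pickle
from h import crop
crop("pics/w6.png","pics/w6a.png",290,195,370,275,8)
crop("pics/w6.png","pics/w6b.png",310,15,410,110,7)
```

```text
(no output)
```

View pics/w6a.png

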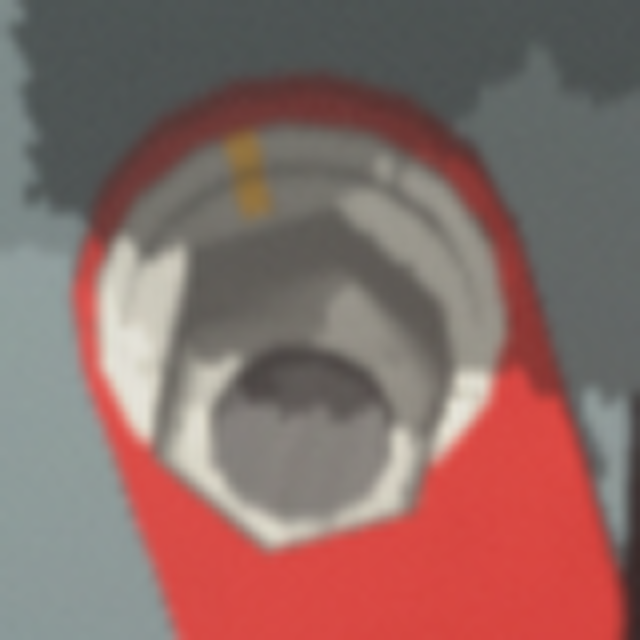

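View pics/w6b.png

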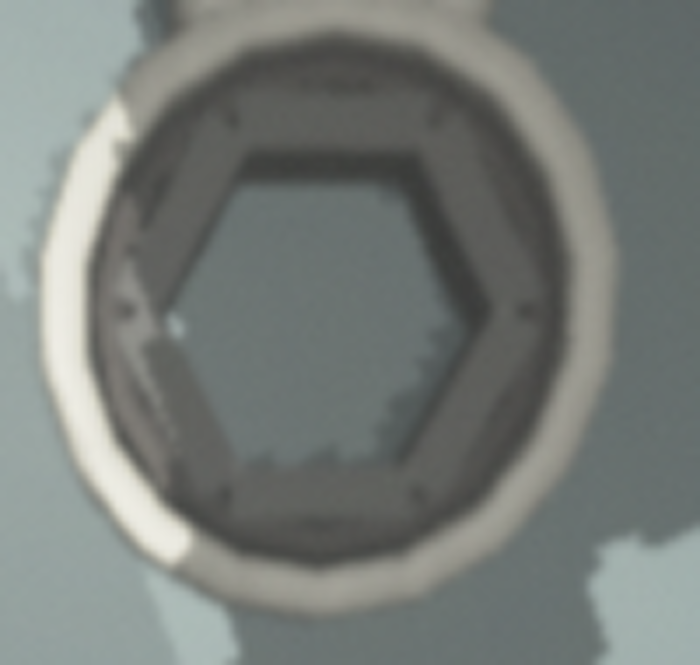

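Run:
```python
from h import *
import pickle
ci=pickle.load(open("ci6.pkl","rb"))
fa=lambda pts: [[290+(x+.5)/8-.5,195+(y+.5)/8-.5] for x,y in pts]
fb=lambda pts: [[310+(x+.5)/7-.5,15+(y+.5)/7-.5] for x,y in pts]
def ed(P):
    for i in range(len(P)-1):
        d=P[i+1]-P[i]; print(round(np.linalg.norm(d),1),round(np.degrees(np.arctan2(d[1],d[0]))%60,1),end=" | ")
    print()
P=onz(ci,fb([(125,308),(230,115),(437,115),(527,310),(418,493),(220,495),(125,308)]),16)[:,:2]; ed(P); print(P[:6].mean(0))
print([np.degrees(np.arctan2(*(P[i+3]-P[i])[::-1]))%60 for i in range(3)])
P=onz(ci,fb([(165,305),(245,152),(420,150),(492,312),(400,465),(235,465),(165,305)]),14)[:,:2]; ed(P); print(P[:6].mean(0))
print("nut z30"); ed(onz(ci,fa([(160,455),(268,548),(412,512)]),30)[:,:2])
print("nut z15"); ed(onz(ci,fa([(190,243),(325,206),(445,305)]),15)[:,:2])
print(onz(ci,fa([(302,435)]),36))
P=onz(ci,fa([(300,320)]),15);print(P)
# collar top outline fit z15: left, right, top
print(onz(ci,fa([(98,310),(507,310),(320,125)]),14))
# outer head circle
print(onz(ci,fb([(328,310)]),16), onz(ci,fb([(45,310),(615,310)]),12))
```

```text
17.7 6.0 | 17.9 6.7 | 17.7 6.4 | 17.6 6.1 | 18.0 7.3 | 17.8 6.1 | 
[534.21340414  26.07932875]
[np.float64(6.496427185691616), np.float64(6.869476802547702), np.float64(6.024711216244448)]
14.0 7.3 | 15.4 7.3 | 14.7 5.4 | 14.9 5.7 | 15.1 6.8 | 14.8 2.9 | 
[534.13626061  26.31546581]
nut z30
13.1 23.0 | 13.2 22.5 | 
nut z15
12.9 23.2 | 14.8 25.6 | 
[[638.05878305 -37.65141729  36.        ]]
[[636.73304724 -37.19055986  15.        ]]
[[628.8260166  -54.25721     14.        ]
 [643.76286261 -19.24320997  14.        ]
 [620.1627962  -28.15924804  14.        ]]
[[534.33222449  26.22700978  16.        ]] [[523.91873704   3.19795581  12.        ]
 [544.27424466  50.58600616  12.        ]]
```

Run:
```python
from h import *
from workcell import get_state
s=get_state()
go(s,[425.9,73,108],66.6);go(s,[425.9,73,28.5],66.6)
```

```text
T [-1.000e-04  1.850e-02 -2.198e-01] turn [0.25 0.18 0.09] rows~ 4.412356957687913
T [ 0.0794  0.0186 -0.2201] turn [0.25 0.18 0.09] rows~ 4.694052002080026
```

Emit:
carry_out(moves=[{"translation": [0, 0.004, -0.045], "turn": [0.2, 0.2, 0], "gripper": 0}, {"translation": [0, 0.008, -0.09], "turn": [0.2, 0.2, 0], "gripper": 0}, {"translation": [0, 0.012, -0.14], "turn": [0.2, 0.2, 0], "gripper": 0}, {"translation": [0, 0.016, -0.185], "turn": [0.2, 0.2, 0], "gripper": 0}, {"translation": [0.0, 0.0185, -0.22], "turn": [0.2, 0.2, 0], "gripper": 0}, {"translation": [0.025, 0.0185, -0.22], "turn": [0.2, 0.2, 0], "gripper": -0.1}, {"translation": [0.05, 0.0185, -0.22], "turn": [0.2, 0.2, 0], "gripper": -0.1}, {"translation": [0.07, 0.0185, -0.22], "turn": [0.2, 0.2, 0], "gripper": -0.1}, {"translation": [0.078, 0.0185, -0.22], "turn": [0.2, 0.2, 0], "gripper": -0.1}, {"translation": [0.0795, 0.0185, -0.22], "turn": [0.2, 0.2, 0], "gripper": -0.1}, {"translation": [0.0795, 0.0185, -0.22], "turn": [0.2, 0.2, 0], "gripper": -0.1}])

```text
time: 8.1
tcp_pos: [428.0, 72.2, 28.6]
tool_rot: [0.693, 0.143, 0.692, -0.144]
force: [-0.3, -0.1, 0.9]
width: 38.4
```

Emit:
carry_out(moves=[{"translation": [0, 0, 0], "turn": [0, 0, 0], "gripper": -1}, {"translation": [0, 0, 0], "turn": [0, 0, 0], "gripper": -1}, {"translation": [0, 0, 0], "turn": [0, 0, 0], "gripper": -1}, {"translation": [0, 0, 0], "turn": [0, 0, 0], "gripper": -1}, {"translation": [0, 0, 0], "turn": [0, 0, 0], "gripper": -1}])

```text
time: 8.6
tcp_pos: [428.5, 72.1, 29.2]
tool_rot: [0.694, 0.143, 0.691, -0.144]
force: [-0.3, 0.3, 5.6]
width: 17.9
```

Run:
```python
from h import *
from workcell import get_state,eyes
s=get_state(); print(s["time"],s["tcp_pos"],yaw(s),s["width"],s["force"],s["wrist_torque"])
cv2.imwrite(f"pics/w7.png",eyes.get_image("wrist")[:,:,::-1])
```

```text
8.6 [428.48986991  72.11972243  29.20002155] 66.59776587773287 17.913606684739065 [-0.30552043  0.30346829  5.60865556] [0.00916541 0.2359541  0.12531073]
```

View pics/w7.png

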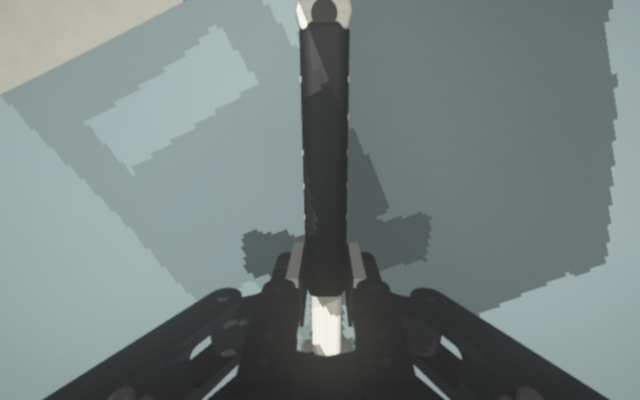

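Run:
```python
from h import *
from workcell import get_state
s=get_state()
go(s,[592.1,68.4,85],23.3)
```

```text
T [-0.0553  0.0616  0.1518] turn [43.29  0.18 -0.06] rows~ 5.0401299809517335
```

Emit:
carry_out(moves=[{"translation": [-0.03, 0, 0], "turn": [0, 0, 0], "gripper": -1}, {"translation": [-0.055, 0.0, 0], "turn": [4, 0, 0], "gripper": -1}, {"translation": [-0.055, 0.01, 0.025], "turn": [11, 0, 0], "gripper": -1}, {"translation": [-0.055, 0.022, 0.055], "turn": [18, 0, 0], "gripper": -1}, {"translation": [-0.055, 0.035, 0.085], "turn": [26, 0, 0], "gripper": -1}, {"translation": [-0.055, 0.047, 0.115], "turn": [34, 0, 0], "gripper": -1}, {"translation": [-0.055, 0.056, 0.138], "turn": [40, 0, 0], "gripper": -1}, {"translation": [-0.055, 0.0615, 0.152], "turn": [43.3, 0, 0], "gripper": -1}, {"translation": [-0.055, 0.0615, 0.152], "turn": [43.3, 0, 0], "gripper": -1}, {"translation": [-0.055, 0.0615, 0.152], "turn": [43.3, 0, 0], "gripper": -1}, {"translation": [-0.055, 0.0615, 0.152], "turn": [43.3, 0, 0], "gripper": -1}])

```text
time: 9.75
tcp_pos: [590.1, 68.1, 82.9]
tool_rot: [0.591, 0.388, 0.591, -0.389]
force: [-0.9, -0.7, -4.2]
width: 18.2
```

Run:
```python
from h import *
from workcell import get_state,eyes
s=get_state(); print(s["time"],s["tcp_pos"],yaw(s),mat(s["tool_rot"])[:,0],s["width"],s["force"],s["wrist_torque"])
go(s,[592.1,68.4,85],23.3)
for n in("scene","top"): cv2.imwrite(f"pics/{n}8.png",eyes.get_image(n)[:,:,::-1])
crop("pics/scene8.png","pics/s8.png",290,180,410,280,6)
crop("pics/top8.png","pics/t8.png",260,120,380,220,6)
```

```text
9.75 [590.06602292  68.12577588  82.91867028] 23.329345576262092 [-0.00146818 -0.00172508 -0.99999743] 18.203917993113915 [-0.89302184 -0.71072224 -4.24767612] [ 0.06798594  0.03248225 -0.04364893]
T [-0.0021  0.002   0.0006] turn [0.03 0.06 0.12] rows~ 0.05846091013961352
```

View pics/s8.png

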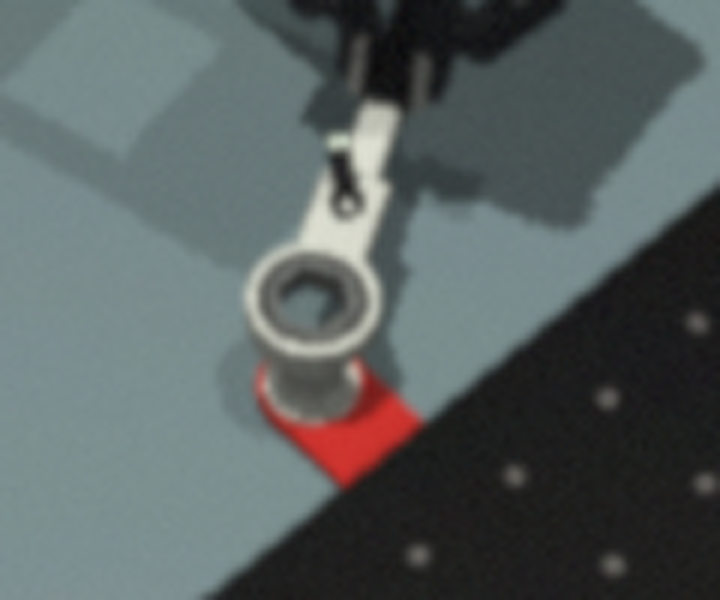

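View pics/t8.png

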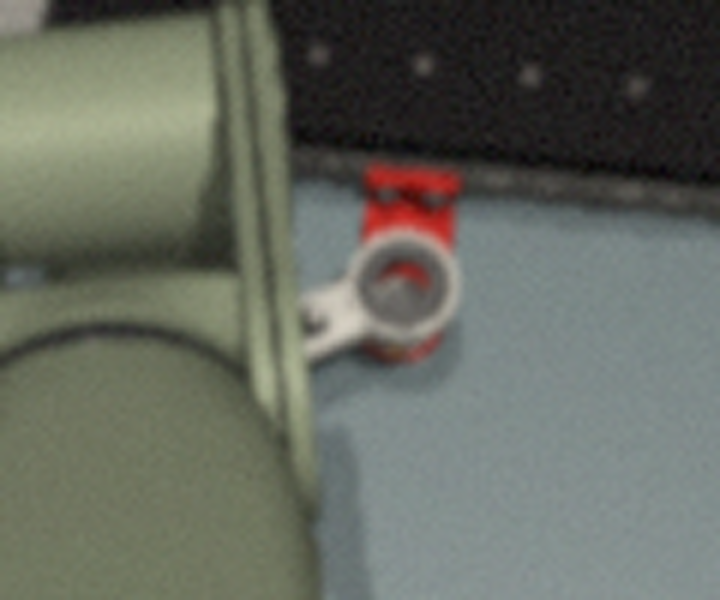

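Run:
```python
from h import *
from workcell import eyes
t=eyes.camera_info("top"); s=eyes.camera_info("scene")
# head: top face z ~ 82.9-29.2+16 = 69.7
print("ring top",onz(t,[[260+406/6,120+286/6]],70),"scene",onz(s,[[290+313/6,180+299/6]],70))
print("nut top",onz(t,[[180+587/4,150+87/4]],35),"scene",onz(s,[[280+187/3,80+474/3]],36), onz(s,[[280+186/3,80+488/3]],15))
```

```text
ring top [[633.35536145 -40.30512202  70.        ]] scene [[638.86153983 -38.74181232  70.        ]]
nut top [[632.05018836 -38.58669686  35.        ]] scene [[640.80785422 -37.89724628  36.        ]] [[640.8995771  -37.65289206  15.        ]]
```

Emit:
carry_out(moves=[{"translation": [0.008, 0.0017, 0], "turn": [0, 0, 0], "gripper": -1}, {"translation": [0.016, 0.0017, 0], "turn": [0, 0, 0], "gripper": -1}, {"translation": [0.019, 0.0017, 0], "turn": [0, 0, 0], "gripper": -1}, {"translation": [0.021, 0.0017, 0], "turn": [0, 0, 0], "gripper": -1}, {"translation": [0.023, 0.0017, 0], "turn": [0, 0, 0], "gripper": -1}, {"translation": [0.025, 0.0017, 0], "turn": [0, 0, 0], "gripper": -1}])

```text
time: 10.45
tcp_pos: [593.4, 68.8, 58.2]
tool_rot: [0.591, 0.389, 0.59, -0.389]
force: [-0.2, -0.5, -3.1]
width: 18.1
```

Run:
```python
from h import *
from workcell import get_state,eyes
s=get_state(); print(s["time"],s["tcp_pos"],yaw(s),mat(s["tool_rot"])[:,0],s["width"],s["force"],s["wrist_torque"])
```

```text
10.45 [593.42922401  68.83466877  58.22589899] 23.283272333491233 [ 0.00105941 -0.00158901 -0.99999818] 18.118816241829172 [-0.24131093 -0.52269063 -3.08342352] [ 0.11254296  0.10667364 -0.0764584 ]
```

Emit:
carry_out(moves=[{"translation": [0.002, -0.0005, 0], "turn": [0, 0, 0], "gripper": -1}, {"translation": [0.004, -0.0005, 0], "turn": [0, 0, 0], "gripper": -1}, {"translation": [0.005, -0.0005, 0], "turn": [0, 0, 0], "gripper": -1}])

```text
time: 10.75
tcp_pos: [592.9, 68.6, 53.1]
tool_rot: [0.591, 0.389, 0.59, -0.389]
force: [0.2, -0.0, -4.1]
width: 18.0
```

Run:
```python
from h import *
from workcell import get_state,eyes
s=get_state(); print(s["time"],s["tcp_pos"],yaw(s),mat(s["tool_rot"])[:,0],s["width"],s["force"],s["wrist_torque"])
```

```text
10.75 [592.86123382  68.58212898  53.14386632] 23.283144630611826 [ 9.05621506e-04 -1.61941445e-03 -9.99998279e-01] 17.974784931196158 [ 0.2029829  -0.0306387  -4.11360697] [0.11022131 0.03195693 0.01460509]
```

Dropping freely onto the hexagon (base ≈ 24, nut top 33). Continue to seat.

Emit:
carry_out(moves=[{"translation": [0.003, 0, 0], "turn": [0, 0, 0], "gripper": -1}, {"translation": [0.006, 0, 0], "turn": [0, 0, 0], "gripper": -1}, {"translation": [0.008, 0, 0], "turn": [0, 0, 0], "gripper": -1}, {"translation": [0.008, 0, 0], "turn": [0, 0, 0], "gripper": -1}])

```text
time: 11.15
tcp_pos: [592.7, 68.5, 44.9]
tool_rot: [0.591, 0.388, 0.59, -0.389]
force: [-0.6, -0.7, -4.5]
width: 18.3
```

Run:
```python
from h import *
from workcell import get_state,eyes
s=get_state(); print(s["time"],s["tcp_pos"],yaw(s),mat(s["tool_rot"])[:,0],s["width"],s["force"],s["wrist_torque"])
cv2.imwrite("pics/scene9.png",eyes.get_image("scene")[:,:,::-1])
crop("pics/scene9.png","pics/s9.png",290,180,410,280,6)
```

```text
11.15 [592.65889776  68.53771308  44.86513498] 23.283328002343914 [ 1.67171370e-04 -1.68715215e-03 -9.99998563e-01] 18.261787801653515 [-0.62728753 -0.72137402 -4.48464786] [ 0.13084757  0.01719793 -0.02754076]
```

View pics/s9.png

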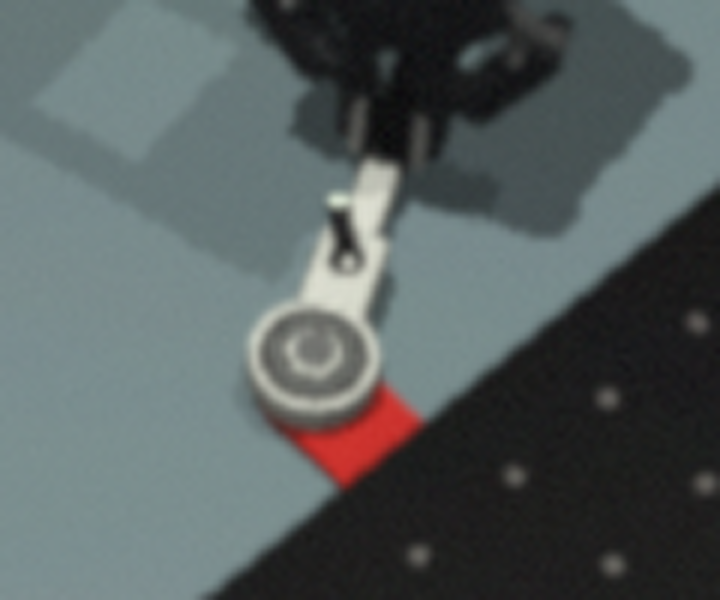

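Emit:
carry_out(moves=[{"translation": [0.001, 0, 0], "turn": [0, 0, 0], "gripper": -1}, {"translation": [0.0015, 0, 0], "turn": [0, 0, 0], "gripper": -1}, {"translation": [0.0015, 0, 0], "turn": [0, 0, 0], "gripper": -0.3}, {"translation": [0.0015, 0, 0], "turn": [0, 0, 0], "gripper": -0.1}, {"translation": [0.0015, 0, 0], "turn": [0, 0, 0], "gripper": -0.1}, {"translation": [0.0015, 0, 0], "turn": [0, 0, 0], "gripper": -0.1}, {"translation": [-0.02, 0, 0], "turn": [0, 0, 0], "gripper": -0.1}, {"translation": [-0.065, 0, 0], "turn": [0, 0, 0], "gripper": -0.1}, {"translation": [-0.065, 0, 0.02], "turn": [0, 0, 0], "gripper": -0.1}, {"translation": [-0.065, 0, 0.06], "turn": [0, 0, 0], "gripper": -0.1}, {"translation": [-0.065, 0, 0.09], "turn": [0, 0, 0], "gripper": -0.1}, {"translation": [-0.065, 0, 0.09], "turn": [0, 0, 0], "gripper": -0.1}])

```text
time: 12.4
tcp_pos: [630.0, -17.1, 110.8]
tool_rot: [0.591, 0.39, 0.588, -0.39]
force: [-0.2, 0.1, 0.1]
width: 38.6
```

Emit:
carry_out(moves=[{"translation": [0, 0, 0], "turn": [0, 0, 0], "gripper": -0.1}, {"translation": [0, 0, 0], "turn": [0, 0, 0], "gripper": -0.1}])

```text
time: 12.6
tcp_pos: [627.9, -13.2, 110.3]
tool_rot: [0.591, 0.388, 0.59, -0.389]
force: [0.2, -0.0, 0.6]
width: 38.5
```

Run:
```python
from h import *
from workcell import get_state,eyes
import pickle
s=get_state(); print(s["time"],s["tcp_pos"],yaw(s),mat(s["tool_rot"])[:,0],s["width"],s["force"])
pickle.dump(eyes.camera_info("wrist"),open("ci10.pkl","wb"))
cv2.imwrite("pics/w10.png",eyes.get_image("wrist")[:,:,::-1])
crop("pics/w10.png","pics/w10a.png",220,100,420,300,4)
```

```text
12.6 [627.91209013 -13.23308111 110.33757427] 23.308151822668023 [ 2.34746604e-04 -1.22287823e-03 -9.99999225e-01] 38.51509530096255 [ 2.34728080e-01 -6.11124675e-04  6.17591724e-01]
```

View pics/w10.png

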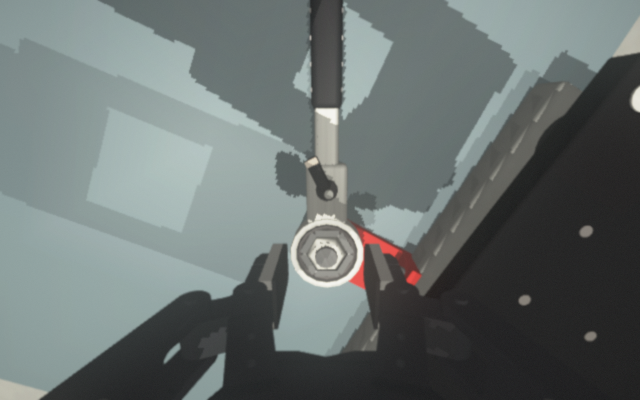

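View pics/w10a.png

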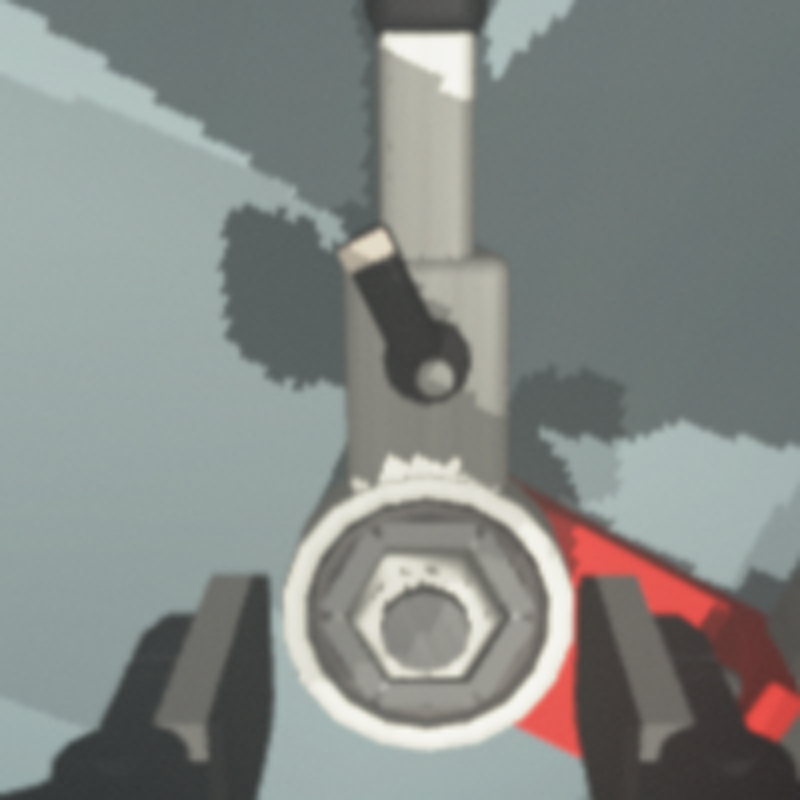

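Run:
```python
from h import *
from workcell import get_state,eyes
import pickle
ci=pickle.load(open("ci10.pkl","rb")); s=get_state()
f=lambda x,y:[220+x/4,100+y/4]
P=onz(ci,[f(365,240)],38)[0]; piv=onz(ci,[f(435,378)],40)[0]; st=onz(ci,[f(427,628)],36)[0]
y=np.array([np.cos(np.radians(23.3)),np.sin(np.radians(23.3))]); z=np.array([y[1],-y[0]])
for q in (P,piv,st): print(q, (q[:2]-[637.8,-37.5])@y,(q[:2]-[637.8,-37.5])@z)
hh=onz(ci,[f(378,100),f(470,100)],25); print(hh,[(q[:2]-[637.8,-37.5])@y for q in hh])
p=np.array([637.8,-37.5])-74*z-38*y; print(p); go(s,[*p,110],23.3)
```

```text
[603.13336988  21.12456001  38.        ] -8.650759933743073 -67.5557446325635
[621.72945873   5.52535295  40.        ] 2.2585543798862884 -45.873110050445725
[638.87318305 -37.26299708  36.        ] 1.0794065276464488 0.2068182530645363
[[596.74680745  40.47899834  25.        ]
 [610.27399804  46.3107082   25.        ]] [np.float64(-6.860914054982817), np.float64(7.869791801711909)]
[573.62867032  15.43430312]
T [ 0.0003 -0.0386 -0.0476] turn [0.04 0.08 0.01] rows~ 1.225714101920407
```

Emit:
carry_out(moves=[{"translation": [0, -0.02, -0.025], "turn": [0, 0, 0], "gripper": -1}, {"translation": [0, -0.0385, -0.0475], "turn": [0, 0, 0], "gripper": -1}, {"translation": [0, -0.0385, -0.0475], "turn": [0, 0, 0], "gripper": -1}, {"translation": [0.03, -0.0385, -0.0475], "turn": [0, 0, 0], "gripper": -1}, {"translation": [0.048, -0.0385, -0.0475], "turn": [0, 0, 0], "gripper": -1}, {"translation": [0.053, -0.0385, -0.0475], "turn": [0, 0, 0], "gripper": -1}, {"translation": [0.053, -0.0385, -0.0475], "turn": [0, 0, 0], "gripper": -1}])

```text
time: 13.35
tcp_pos: [574.3, 14.7, 56.9]
tool_rot: [0.591, 0.388, 0.59, -0.389]
force: [0.5, -0.4, 0.5]
width: 0.2
```

Run:
```python
from h import *
from workcell import get_state,eyes
import pickle
s=get_state(); print(s["time"],s["tcp_pos"],yaw(s),s["width"],s["force"])
cv2.imwrite("pics/w11.png",eyes.get_image("wrist")[:,:,::-1])
```

```text
13.35 [574.29436661  14.73603812  56.91841145] 23.323745403056243 0.16521173524980462 [ 0.51317554 -0.41078239  0.46115591]
```

View pics/w11.png

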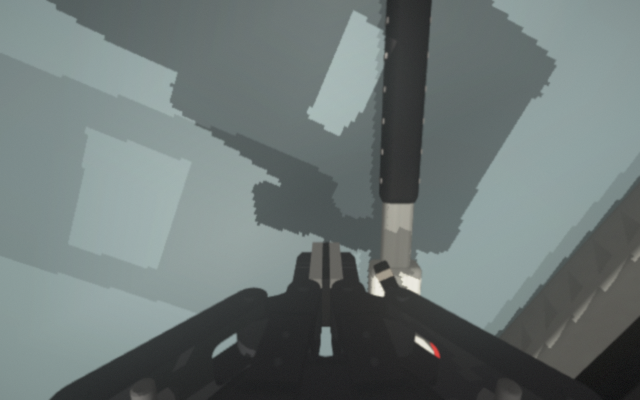

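Emit:
carry_out(moves=[{"translation": [0, 0.01, 0], "turn": [0, 0, 0], "gripper": -1}, {"translation": [0, 0.015, 0], "turn": [0, 0, 0], "gripper": -1}, {"translation": [0, 0.019, 0], "turn": [0, 0, 0], "gripper": -1}, {"translation": [0, 0.022, 0], "turn": [0, 0, 0], "gripper": -1}, {"translation": [0, 0.025, 0], "turn": [0, 0, 0], "gripper": -1}])

```text
time: 13.9
tcp_pos: [596.6, 24.5, 57.2]
tool_rot: [0.591, 0.388, 0.591, -0.389]
force: [-2.5, 1.7, 1.1]
width: -0.0
```

Run:
```python
from h import *
from workcell import get_state,eyes
s=get_state(); print(s["time"],s["tcp_pos"],yaw(s),s["force"])
cv2.imwrite("pics/w12.png",eyes.get_image("wrist")[:,:,::-1])
```

```text
13.9 [596.57020725  24.46814572  57.20469911] 23.281943204828575 [-2.45140924  1.69725335  1.10537774]
```

View pics/w12.png

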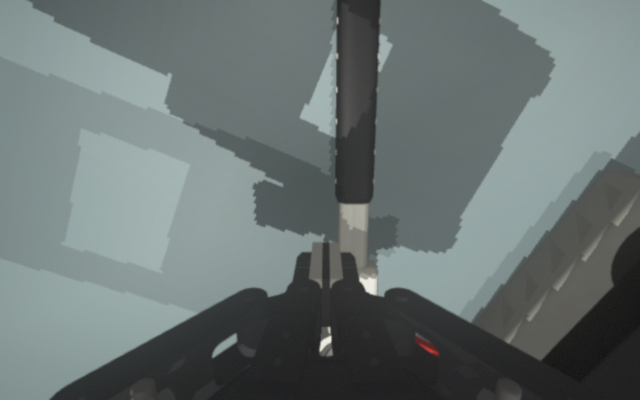

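Emit:
carry_out(moves=[{"translation": [0, 0.003, 0], "turn": [0, 0, 0], "gripper": -1}, {"translation": [0, 0.006, 0], "turn": [0, 0, 0], "gripper": -1}, {"translation": [0, 0.008, 0], "turn": [0, 0, 0], "gripper": -1}, {"translation": [0, 0.01, 0], "turn": [0, 0, 0], "gripper": -1}])

```text
time: 14.35
tcp_pos: [607.1, 28.1, 57.5]
tool_rot: [0.592, 0.389, 0.59, -0.389]
force: [-1.3, -1.4, 1.6]
width: -0.2
```

Run:
```python
from h import *
from workcell import get_state,eyes
s=get_state(); print(s["time"],s["tcp_pos"],yaw(s),s["force"])
cv2.imwrite("pics/scene13.png",eyes.get_image("scene")[:,:,::-1])
crop("pics/scene13.png","pics/s13.png",290,180,410,280,6)
cv2.imwrite("pics/w13.png",eyes.get_image("wrist")[:,:,::-1])
```

```text
14.35 [607.07736201  28.06972152  57.49670279] 23.293333920488585 [-1.27301648 -1.35950831  1.55985831]
```

View pics/s13.png

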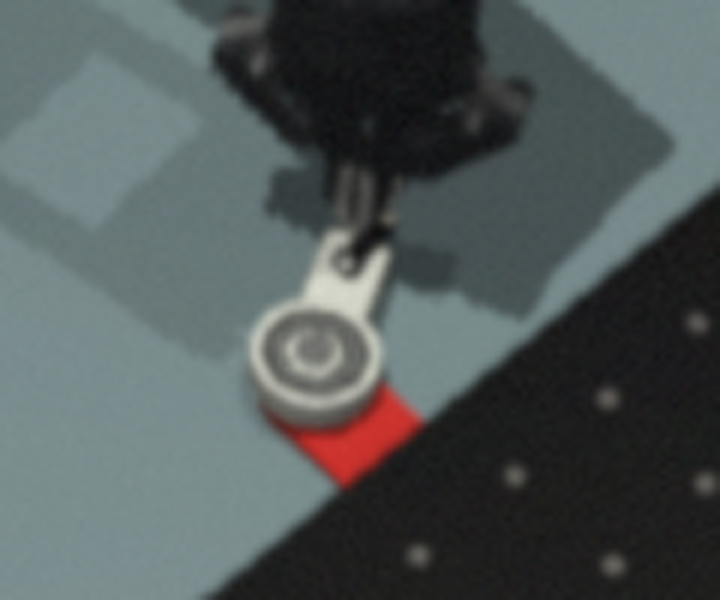

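View pics/w13.png

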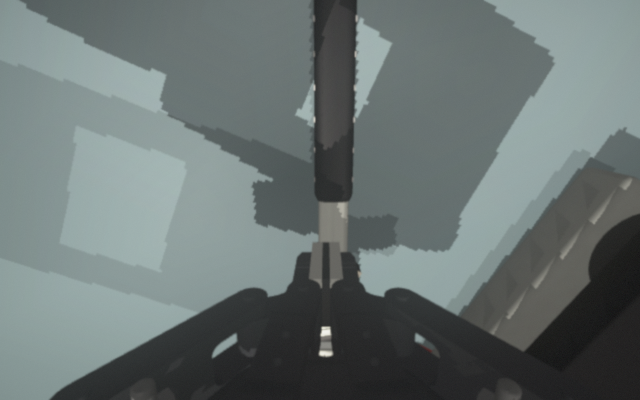

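Emit:
carry_out(moves=[{"translation": [0, 0.003, 0], "turn": [0, 0, 0], "gripper": -1}, {"translation": [0, 0.004, 0], "turn": [0, 0, 0], "gripper": -1}, {"translation": [0, 0.0, 0], "turn": [0, 0, 0], "gripper": -1}, {"translation": [-0.045, 0, 0], "turn": [0, 0, 0], "gripper": -1}, {"translation": [-0.053, 0, 0.03], "turn": [0, 0, 0], "gripper": -0.1}, {"translation": [-0.053, 0.003, 0.046], "turn": [0, 0, 0], "gripper": -0.1}, {"translation": [-0.053, 0.003, 0.046], "turn": [0, 0, 0], "gripper": -0.1}, {"translation": [-0.053, 0.003, 0.046], "turn": [0, 0, 0], "gripper": -0.1}])

```text
time: 15.25
tcp_pos: [626.6, -12.8, 109.1]
tool_rot: [0.59, 0.389, 0.591, -0.39]
force: [0.3, 0.4, -0.5]
width: 38.2
```

Run:
```python
from h import *
from workcell import get_state,eyes
import pickle
s=get_state(); print(s["time"],s["tcp_pos"],yaw(s),s["force"],s["qpos"])
pickle.dump(eyes.camera_info("wrist"),open("ci14.pkl","wb"))
cv2.imwrite("pics/w14.png",eyes.get_image("wrist")[:,:,::-1])
crop("pics/w14.png","pics/w14a.png",220,100,420,300,4)
```

```text
15.25 [626.57890136 -12.75313941 109.06439218] 23.216547941070946 [ 0.25638272  0.36145515 -0.49416644] [-3.82868998e-02  5.19236941e-01  1.63793542e+00 -1.06271297e-03
  9.85955693e-01 -4.42904859e-01]
```

View pics/w14a.png

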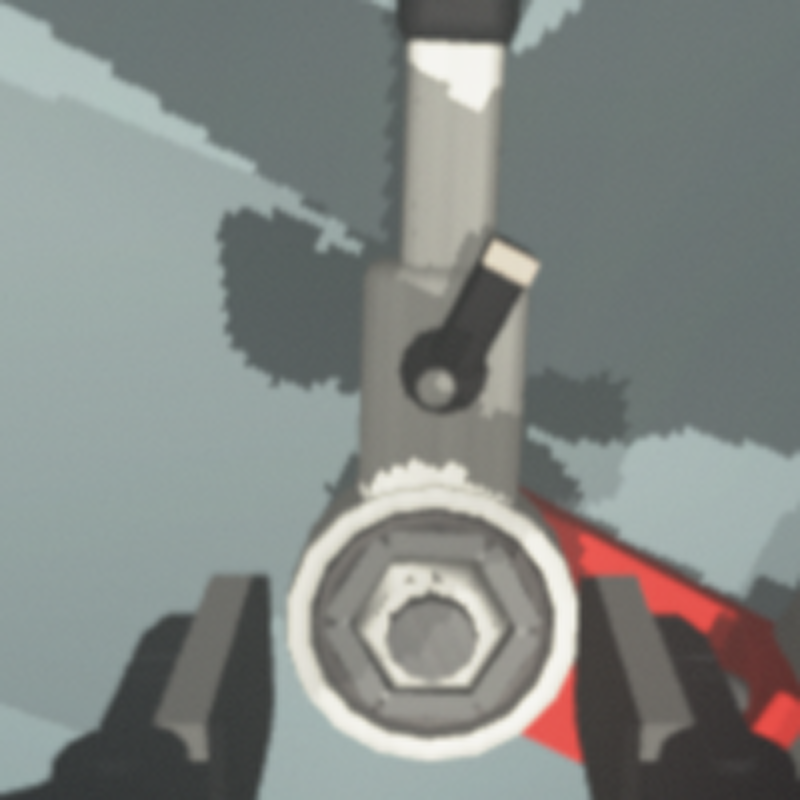

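Run:
```python
from h import *
from workcell import get_state
import pickle
ci=pickle.load(open("ci14.pkl","rb")); s=get_state()
f=lambda x,y:[220+x/4,100+y/4]
P=onz(ci,[f(407,60),f(503,60)],23); c=P.mean(0); r=onz(ci,[f(432,625)],34)[0]; d=r-c; print(P,r,np.degrees(np.arctan2(d[1],d[0])),np.linalg.norm(d[:2]))
h=np.radians(-69.1); z=np.array([np.cos(h),np.sin(h)]); p=np.array([638,-37.5])-165*z
go(s,[*p,109],20.9); go(s,[*p,31],20.9)
g=cv2.imread("pics/w14.png");
```

```text
[[597.26995684  48.5100883   23.        ]
 [611.31712399  54.53525512  23.        ]] [638.14985275 -36.25338579  34.        ] -68.90775537792068 94.07914835907137
T [-0.      0.0076 -0.1372] turn [2.36 0.01 0.12] rows~ 2.747488507684062
T [ 0.078   0.0077 -0.1372] turn [2.36 0.01 0.12] rows~ 3.159564354790275
```

Emit:
carry_out(moves=[{"translation": [0, 0.003, -0.045], "turn": [1, 0, 0], "gripper": -0.1}, {"translation": [0, 0.0075, -0.09], "turn": [2.3, 0, 0], "gripper": -0.1}, {"translation": [0, 0.0075, -0.137], "turn": [2.3, 0, 0], "gripper": -0.1}, {"translation": [0.025, 0.0075, -0.137], "turn": [2.3, 0, 0], "gripper": -0.1}, {"translation": [0.05, 0.0075, -0.137], "turn": [2.3, 0, 0], "gripper": -0.1}, {"translation": [0.07, 0.0075, -0.137], "turn": [2.3, 0, 0], "gripper": -0.1}, {"translation": [0.077, 0.0075, -0.137], "turn": [2.3, 0, 0], "gripper": -0.3}, {"translation": [0.077, 0.0075, -0.137], "turn": [2.3, 0, 0], "gripper": -0.3}])

```text
time: 16.1
tcp_pos: [578.9, 116.2, 31.8]
tool_rot: [0.582, 0.399, 0.583, -0.402]
force: [-0.5, 0.1, 1.0]
width: 30.0
```

Run:
```python
from h import *
from workcell import get_state,eyes
s=get_state(); print(s["time"],s["tcp_pos"],yaw(s),s["force"],s["width"])
cv2.imwrite("pics/w15.png",eyes.get_image("wrist")[:,:,::-1])
a=np.radians(np.arange(5,61,5)); print(np.round(np.c_[-165*np.sin(a),165*(1-np.cos(a))],1).tolist())
```

```text
16.1 [578.9113144  116.21137931  31.76316043] 21.01344452612076 [-0.46307773  0.07267491  0.97953291] 30.043286579800203
[[-14.4, 0.6], [-28.7, 2.5], [-42.7, 5.6], [-56.4, 10.0], [-69.7, 15.5], [-82.5, 22.1], [-94.6, 29.8], [-106.1, 38.6], [-116.7, 48.3], [-126.4, 58.9], [-135.2, 70.4], [-142.9, 82.5]]
```

View pics/w15.png

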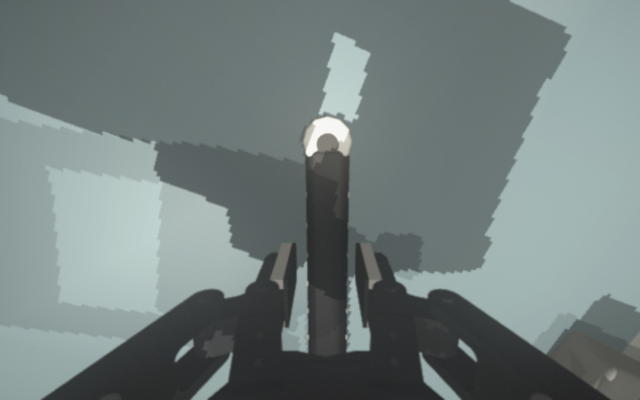

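Emit:
carry_out(moves=[{"translation": [0, -0.0144, 0.0006], "turn": [-5, 0, 0], "gripper": -0.3}, {"translation": [0, -0.0287, 0.0025], "turn": [-10, 0, 0], "gripper": -0.3}, {"translation": [0, -0.0427, 0.0056], "turn": [-15, 0, 0], "gripper": -0.3}, {"translation": [0, -0.0564, 0.01], "turn": [-20, 0, 0], "gripper": -0.3}, {"translation": [0, -0.0697, 0.0155], "turn": [-25, 0, 0], "gripper": -0.3}, {"translation": [0, -0.0825, 0.0221], "turn": [-30, 0, 0], "gripper": -0.3}])

```text
time: 16.75
tcp_pos: [512.4, 66.5, 34.7]
tool_rot: [0.669, 0.236, 0.665, -0.234]
force: [2.2, 6.2, -0.3]
width: 30.0
```

Run:
```python
from h import *
from workcell import get_state,eyes
s=get_state(); print(s["time"],s["tcp_pos"],yaw(s),s["force"],s["width"])
cv2.imwrite("pics/scene16.png",eyes.get_image("scene")[:,:,::-1])
crop("pics/scene16.png","pics/s16.png",270,160,410,280,5)
```

```text
16.75 [512.37425122  66.47093651  34.74265202] 51.12226373231201 [ 2.16245998  6.1623625  -0.27078057] 29.986146450080916
```

View pics/s16.png

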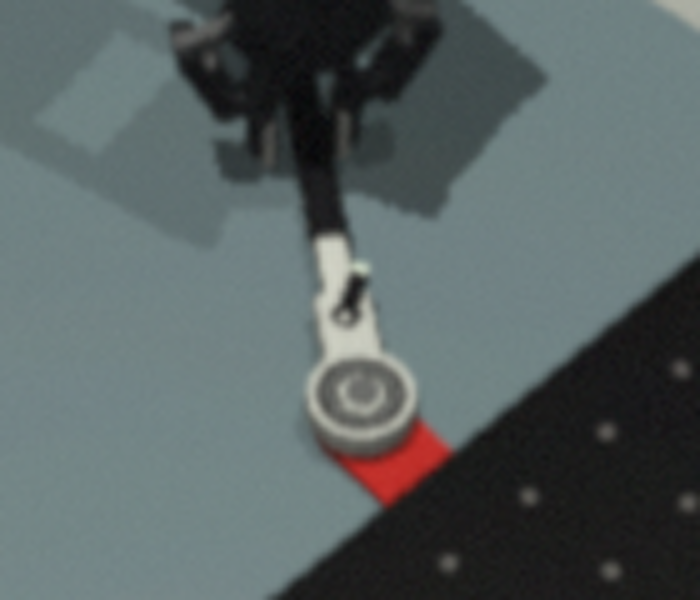

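Emit:
carry_out(moves=[{"translation": [0.001, -0.0144, 0.0006], "turn": [-5, 0, 0], "gripper": -0.3}, {"translation": [0.002, -0.0287, 0.0025], "turn": [-10, 0, 0], "gripper": -0.3}, {"translation": [0.002, -0.0427, 0.0056], "turn": [-15, 0, 0], "gripper": -0.3}, {"translation": [0.002, -0.0564, 0.01], "turn": [-20, 0, 0], "gripper": -0.3}, {"translation": [0.002, -0.0697, 0.0155], "turn": [-25, 0, 0], "gripper": -0.3}, {"translation": [0.002, -0.0825, 0.0221], "turn": [-30, 0, 0], "gripper": -0.3}, {"translation": [0.002, -0.0946, 0.0298], "turn": [-35, 0, 0], "gripper": -0.3}, {"translation": [0.002, -0.1061, 0.0386], "turn": [-40, 0, 0], "gripper": -0.3}, {"translation": [0.002, -0.1167, 0.0483], "turn": [-45, 0, 0], "gripper": -0.3}, {"translation": [0.002, -0.1264, 0.0589], "turn": [-50, 0, 0], "gripper": -0.3}, {"translation": [0.002, -0.1352, 0.0704], "turn": [-55, 0, 0], "gripper": -0.3}, {"translation": [0.002, -0.1429, 0.0825], "turn": [-60, 0, 0], "gripper": -0.3}])

```text
time: 18.0
tcp_pos: [487.2, -96.4, 33.2]
tool_rot: [0.697, -0.129, 0.693, 0.128]
force: [1.3, 10.1, 3.3]
width: 30.0
```

Run:
```python
from h import *
from workcell import get_state,eyes
s=get_state(); print(s["time"],s["tcp_pos"],yaw(s),s["force"],s["width"],s["qpos"])
cv2.imwrite("pics/scene17.png",eyes.get_image("scene")[:,:,::-1])
crop("pics/scene17.png","pics/s17.png",230,160,410,300,4)
```

```text
18.0 [487.22204703 -96.37460044  33.23607555] 110.93856297481202 [ 1.33772314 10.05884478  3.33096034] 30.014973795452825 [-0.21947646  0.4548821   2.02888746  0.00288885  0.65272727 -2.1580137 ]
```

View pics/s17.png

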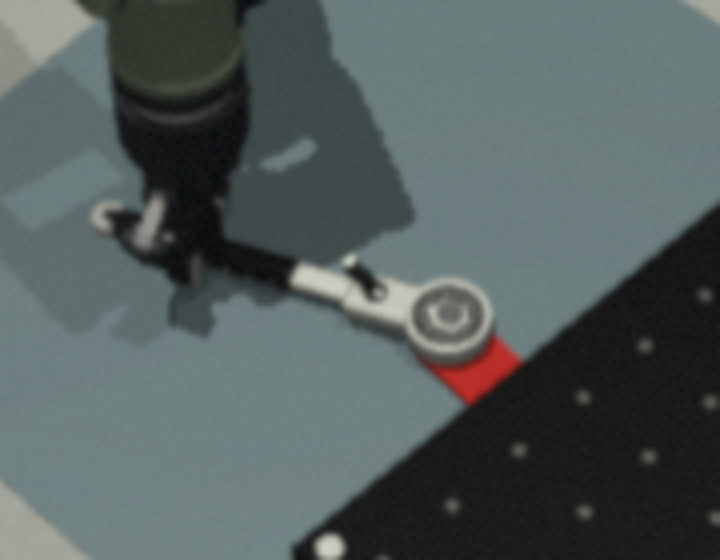

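Emit:
carry_out(moves=[{"translation": [0, -0.0144, 0.0006], "turn": [-5, 0, 0], "gripper": -0.3}, {"translation": [0, -0.0287, 0.0025], "turn": [-10, 0, 0], "gripper": -0.3}, {"translation": [0, -0.0427, 0.0056], "turn": [-15, 0, 0], "gripper": -0.3}, {"translation": [0, -0.0427, 0.0056], "turn": [-15, 0, 0], "gripper": -0.3}, {"translation": [0, -0.0427, 0.0056], "turn": [-15, 0, 0], "gripper": -0.3}])

```text
time: 18.55
tcp_pos: [505.6, -134.6, 32.0]
tool_rot: [0.673, -0.218, 0.673, 0.217]
force: [-0.7, 4.0, 1.9]
width: 29.4
```

Run:
```python
from h import *
from workcell import get_state,eyes
s=get_state(); print(s["time"],s["tcp_pos"],yaw(s),s["force"],s["width"],s["qpos"])
a=np.radians(np.arange(5,61,5)); print(np.round(np.c_[165*np.sin(a),165*(1-np.cos(a))],1).tolist())
```

```text
18.55 [ 505.59053147 -134.60491749   31.97788028] 125.8076971036429 [-0.68816238  4.02096745  1.86515356] 29.44713333254848 [-2.81655929e-01  4.87304594e-01  1.96544977e+00 -1.47078119e-03
  6.87593160e-01 -2.47627849e+00]
[[14.4, 0.6], [28.7, 2.5], [42.7, 5.6], [56.4, 10.0], [69.7, 15.5], [82.5, 22.1], [94.6, 29.8], [106.1, 38.6], [116.7, 48.3], [126.4, 58.9], [135.2, 70.4], [142.9, 82.5]]
```

Emit:
carry_out(moves=[{"translation": [0, 0.0144, 0.0006], "turn": [5, 0, 0], "gripper": -0.3}, {"translation": [0, 0.0287, 0.0025], "turn": [10, 0, 0], "gripper": -0.3}, {"translation": [0, 0.0427, 0.0056], "turn": [15, 0, 0], "gripper": -0.3}, {"translation": [0, 0.0564, 0.01], "turn": [20, 0, 0], "gripper": -0.3}, {"translation": [0, 0.0697, 0.0155], "turn": [25, 0, 0], "gripper": -0.3}, {"translation": [0, 0.0825, 0.0221], "turn": [30, 0, 0], "gripper": -0.3}])

```text
time: 19.15
tcp_pos: [474.9, -55.2, 31.7]
tool_rot: [0.707, -0.036, 0.706, 0.034]
force: [-1.8, -2.1, -0.8]
width: 30.2
```

Run:
```python
from h import *
from workcell import get_state,eyes
s=get_state(); print(s["time"],s["tcp_pos"],yaw(s),s["force"],s["width"],s["qpos"])
cv2.imwrite("pics/scene18.png",eyes.get_image("scene")[:,:,::-1])
crop("pics/scene18.png","pics/s18.png",230,160,410,300,4)
```

```text
19.15 [474.88004755 -55.20951168  31.73761269] 95.72664527640572 [-1.78299264 -2.12870237 -0.84937235] 30.185795051270492 [-0.13808148  0.43805541  2.07084255 -0.00474316  0.63040967 -1.80500091]
```

View pics/s18.png

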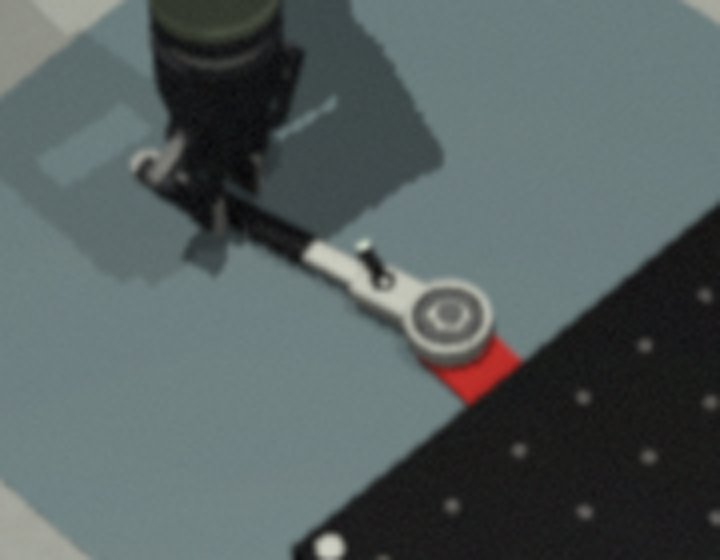

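Emit:
carry_out(moves=[{"translation": [0, 0.0144, 0.0006], "turn": [5, 0, 0], "gripper": -0.3}, {"translation": [0, 0.0287, 0.0025], "turn": [10, 0, 0], "gripper": -0.3}, {"translation": [0, 0.0427, 0.0056], "turn": [15, 0, 0], "gripper": -0.3}, {"translation": [0, 0.0564, 0.01], "turn": [20, 0, 0], "gripper": -0.3}, {"translation": [0, 0.0697, 0.0155], "turn": [25, 0, 0], "gripper": -0.3}, {"translation": [0, 0.0825, 0.0221], "turn": [30, 0, 0], "gripper": -0.3}, {"translation": [0, 0.0825, 0.0221], "turn": [30, 0, 0], "gripper": -0.3}])

```text
time: 19.9
tcp_pos: [489.5, 29.7, 31.6]
tool_rot: [0.693, 0.146, 0.691, -0.147]
force: [0.5, 0.8, 0.3]
width: 30.3
```

Emit:
carry_out(moves=[{"translation": [0.001, -0.0144, 0.0006], "turn": [-5, 0, 0], "gripper": -0.3}, {"translation": [0.001, -0.0287, 0.0025], "turn": [-10, 0, 0], "gripper": -0.3}, {"translation": [0.001, -0.0427, 0.0056], "turn": [-15, 0, 0], "gripper": -0.3}, {"translation": [0.001, -0.0564, 0.01], "turn": [-20, 0, 0], "gripper": -0.3}, {"translation": [0.001, -0.0697, 0.0155], "turn": [-25, 0, 0], "gripper": -0.3}, {"translation": [0.001, -0.0825, 0.0221], "turn": [-30, 0, 0], "gripper": -0.3}, {"translation": [0.001, -0.0946, 0.0298], "turn": [-35, 0, 0], "gripper": -0.3}, {"translation": [0.001, -0.1061, 0.0386], "turn": [-40, 0, 0], "gripper": -0.3}, {"translation": [0.001, -0.1167, 0.0483], "turn": [-45, 0, 0], "gripper": -0.3}, {"translation": [0.001, -0.1264, 0.0589], "turn": [-50, 0, 0], "gripper": -0.3}, {"translation": [0.001, -0.1352, 0.0704], "turn": [-55, 0, 0], "gripper": -0.3}, {"translation": [0.001, -0.1352, 0.0704], "turn": [-55, 0, 0], "gripper": -0.3}])

```text
time: 21.1
tcp_pos: [497.9, -124.0, 30.5]
tool_rot: [0.682, -0.189, 0.681, 0.188]
force: [-0.4, 4.3, 2.4]
width: 29.6
```

Run:
```python
from h import *
from workcell import get_state,eyes
s=get_state(); print(s["time"],s["tcp_pos"],yaw(s),s["force"],s["width"],s["qpos"])
h=yaw(s)-90; a=np.radians(h); p=np.array([638,-37.5])-25*np.array([np.cos(a),np.sin(a)])
go(s,[s["tcp_pos"][0],s["tcp_pos"][1],110],yaw(s)); go(s,[*p,110],yaw(s))
```

```text
21.1 [ 497.91423536 -124.03179061   30.47324558] 120.96400875635545 [-0.42564144  4.32880939  2.35498055] 29.60544134241139 [-2.66172543e-01  4.78487730e-01  1.99043813e+00 -1.05394083e-03
  6.71278376e-01 -2.37656832e+00]
T [-0.0795 -0.0001  0.    ] turn [0.   0.03 0.08] rows~ 1.590535088451231
T [-0.0795  0.002   0.1397] turn [0.   0.03 0.08] rows~ 3.2142891521247985
```

Emit:
carry_out(moves=[{"translation": [0, 0.003, 0], "turn": [0, 0, 0], "gripper": 0.0}, {"translation": [0, 0.003, 0], "turn": [0, 0, 0], "gripper": 0.0}, {"translation": [-0.03, 0.003, 0], "turn": [0, 0, 0], "gripper": 0.0}, {"translation": [-0.08, 0.003, 0], "turn": [0, 0, 0], "gripper": 0.0}, {"translation": [-0.08, 0.002, 0.04], "turn": [0, 0, 0], "gripper": 0.0}, {"translation": [-0.08, 0.002, 0.09], "turn": [0, 0, 0], "gripper": 0.0}, {"translation": [-0.08, 0.002, 0.14], "turn": [0, 0, 0], "gripper": 0.0}, {"translation": [-0.08, 0.002, 0.14], "turn": [0, 0, 0], "gripper": 0.0}, {"translation": [-0.08, 0.002, 0.14], "turn": [0, 0, 0], "gripper": 0.0}])

```text
time: 22.0
tcp_pos: [616.7, -48.6, 110.0]
tool_rot: [0.681, -0.191, 0.681, 0.189]
force: [-0.6, 0.1, -0.0]
width: 42.4
```

Run:
```python
from h import *
from workcell import get_state,eyes
import pickle
s=get_state(); print(s["time"],s["tcp_pos"],yaw(s),s["force"],s["width"])
pickle.dump(eyes.camera_info("wrist"),open("ci20.pkl","wb"))
cv2.imwrite("pics/w20.png",eyes.get_image("wrist")[:,:,::-1])
crop("pics/w20.png","pics/w20a.png",220,100,420,300,4)
crop("pics/w20.png","pics/w20b.png",290,205,370,285,9)
```

```text
22.0 [616.66323513 -48.6119164  109.99293118] 121.11467991233707 [-0.57903376  0.08029169 -0.00115973] 42.43996897340232
```

View pics/w20a.png

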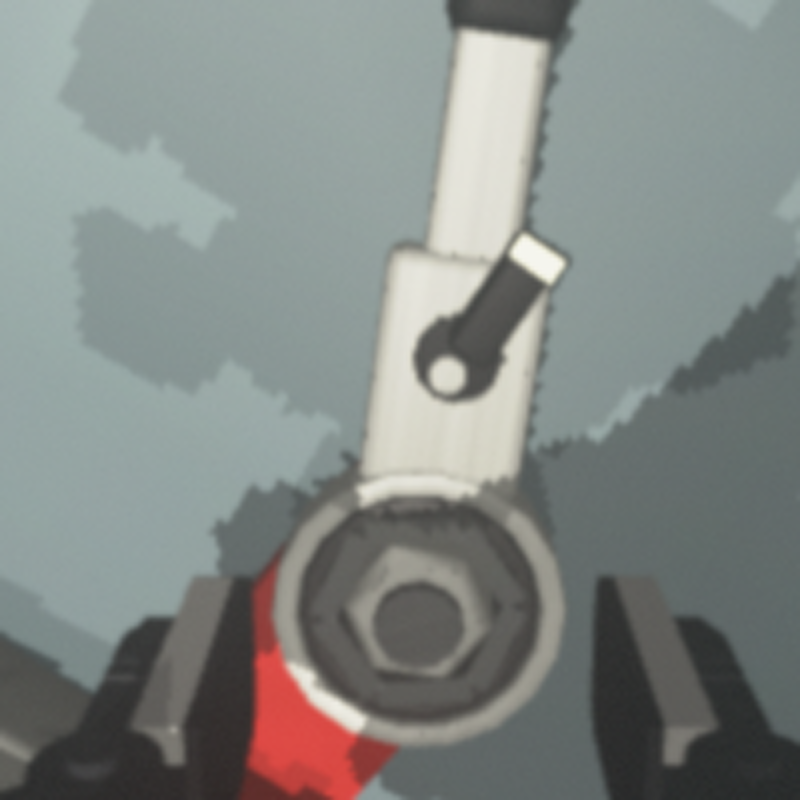

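View pics/w20b.png

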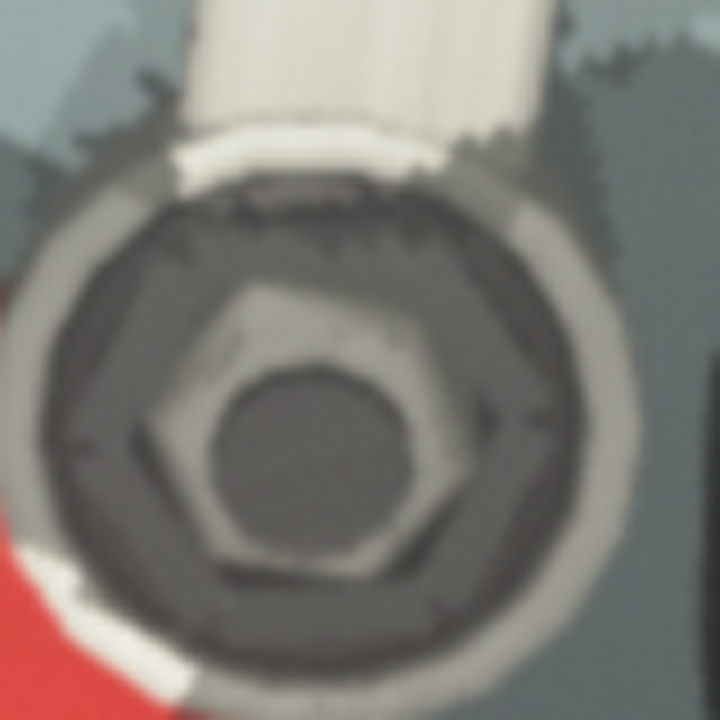

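Run:
```python
from h import *
import pickle
ci=pickle.load(open("ci20.pkl","rb"))
f=lambda pts: [[290+(x+.5)/9-.5,205+(y+.5)/9-.5] for x,y in pts]
P=onz(ci,f([(255,287),(420,325),(470,470),(370,578),(215,557),(150,420)]),31)[:,:2]
print([round(np.degrees(np.arctan2(*(P[(i+3)%6]-P[i])[::-1]))%60,1) for i in range(3)],P.mean(0))
# drive ring dots
D=onz(ci,f([(82,448),(537,418)]),32)[:,:2]; d=D[1]-D[0]; print(np.linalg.norm(d),np.degrees(np.arctan2(d[1],d[0]))%60)
g=lambda x,y:[220+x/4,100+y/4]
S=onz(ci,[g(452,60),g(550,60)],23).mean(0); r=onz(ci,[g(419,612)],32)[0]; d=r-S; print("heading",np.degrees(np.arctan2(d[1],d[0])),np.linalg.norm(d))
```

```text
[np.float64(50.8), np.float64(52.4), np.float64(51.4)] [638.62973417 -37.61770866]
35.523729497706256 5.350251801307991
heading 23.085178153522914 94.34146736484163
```

Run:
```python
from h import *
crop("pics/w14.png","pics/w14b.png",290,210,370,290,9)
a=cv2.imread("pics/w20b.png"); cv2.imwrite("pics/w20c.png",cv2.convertScaleAbs(a,alpha=2,beta=-60))
```

```text
(no output)
```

View pics/w14b.png

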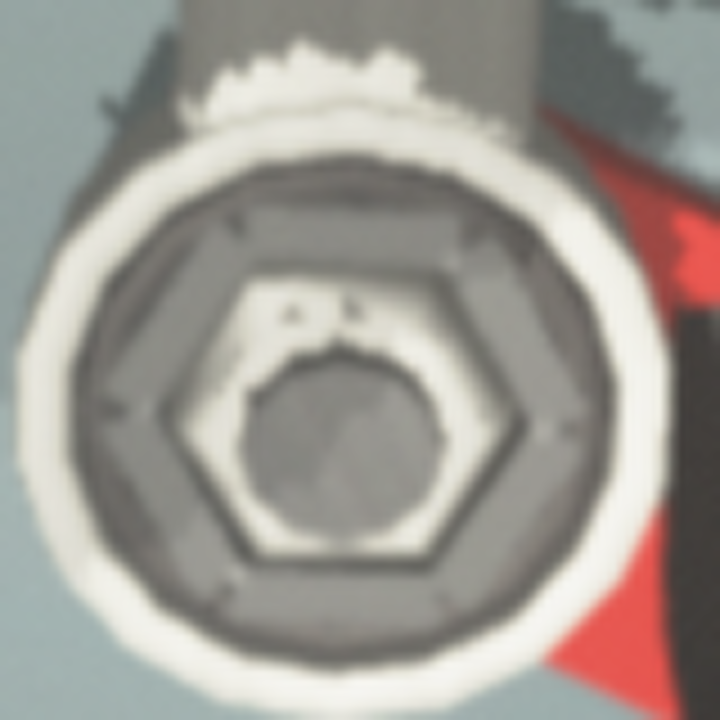

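View pics/w20c.png

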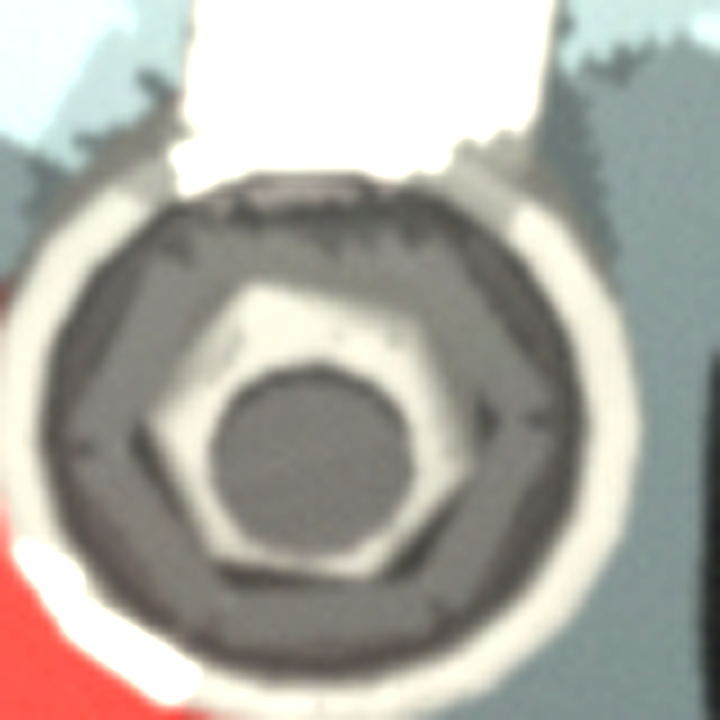

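Run:
```python
from h import *
from workcell import get_state
s=get_state()
go(s,[486.2,-102.2,110],113.1); go(s,[486.2,-102.2,31],113.1)
```

```text
T [ 0.0002  0.0214 -0.1383] turn [ 7.95 -0.11  0.1 ] rows~ 2.7981346162293135
T [ 0.0792  0.0215 -0.1381] turn [ 7.95 -0.11  0.1 ] rows~ 3.2131606261958994
```

Emit:
carry_out(moves=[{"translation": [0, 0.007, -0.045], "turn": [3, 0, 0], "gripper": 0}, {"translation": [0, 0.014, -0.09], "turn": [6, 0, 0], "gripper": 0}, {"translation": [0, 0.0215, -0.138], "turn": [8, 0, 0], "gripper": -0.1}, {"translation": [0, 0.0215, -0.138], "turn": [8, 0, 0], "gripper": -0.1}, {"translation": [0.03, 0.0215, -0.138], "turn": [8, 0, 0], "gripper": -0.1}, {"translation": [0.055, 0.0215, -0.138], "turn": [8, 0, 0], "gripper": -0.1}, {"translation": [0.072, 0.0215, -0.138], "turn": [8, 0, 0], "gripper": -0.1}, {"translation": [0.079, 0.0215, -0.138], "turn": [8, 0, 0], "gripper": -0.3}, {"translation": [0.079, 0.0215, -0.138], "turn": [8, 0, 0], "gripper": -0.3}])

```text
time: 22.95
tcp_pos: [486.5, -102.2, 31.0]
tool_rot: [0.693, -0.141, 0.693, 0.14]
force: [0.5, 0.2, 0.2]
width: 29.6
```

Run:
```python
from h import *
from workcell import get_state,eyes
s=get_state(); print(s["time"],s["tcp_pos"],yaw(s),s["force"],s["width"])
cv2.imwrite("pics/w21.png",eyes.get_image("wrist")[:,:,::-1])
```

```text
22.95 [ 486.50502995 -102.18361237   30.9521157 ] 112.95743209000064 [0.46095717 0.21754647 0.20495188] 29.64030709128443
```

View pics/w21.png

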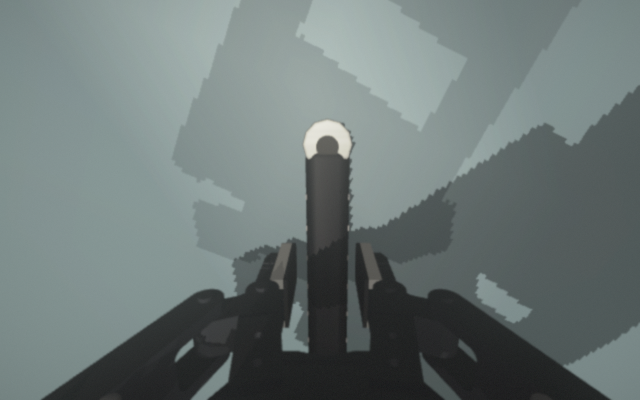

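Handle straddled and centred. Back stroke 80°, then forward.

Emit:
carry_out(moves=[{"translation": [0, 0.0144, 0.0006], "turn": [5, 0, 0], "gripper": -0.3}, {"translation": [0, 0.0287, 0.0025], "turn": [10, 0, 0], "gripper": -0.3}, {"translation": [0, 0.0427, 0.0056], "turn": [15, 0, 0], "gripper": -0.3}, {"translation": [0, 0.0564, 0.01], "turn": [20, 0, 0], "gripper": -0.3}, {"translation": [0, 0.0697, 0.0155], "turn": [25, 0, 0], "gripper": -0.3}, {"translation": [0, 0.0825, 0.0221], "turn": [30, 0, 0], "gripper": -0.3}, {"translation": [0, 0.0946, 0.0298], "turn": [35, 0, 0], "gripper": -0.3}, {"translation": [0, 0.1061, 0.0386], "turn": [40, 0, 0], "gripper": -0.3}, {"translation": [0, 0.1167, 0.0483], "turn": [45, 0, 0], "gripper": -0.3}, {"translation": [0, 0.1264, 0.0589], "turn": [50, 0, 0], "gripper": -0.3}, {"translation": [0, 0.1352, 0.0704], "turn": [55, 0, 0], "gripper": -0.3}, {"translation": [0, 0.1429, 0.0825], "turn": [60, 0, 0], "gripper": -0.3}])

```text
time: 24.2
tcp_pos: [507.9, 62.1, 32.5]
tool_rot: [0.671, 0.225, 0.669, -0.226]
force: [0.9, -1.2, 0.2]
width: 30.2
```

Run:
```python
from workcell import get_state
s=get_state(); print(s["time"],s["tcp_pos"],s["force"])
```

```text
24.2 [507.92036998  62.07732306  32.5027052 ] [ 0.87300996 -1.24058867  0.23093213]
```

Emit:
carry_out(moves=[{"translation": [0, 0.0144, 0.0006], "turn": [5, 0, 0], "gripper": -0.3}, {"translation": [0, 0.0287, 0.0025], "turn": [10, 0, 0], "gripper": -0.3}, {"translation": [0, 0.0427, 0.0056], "turn": [15, 0, 0], "gripper": -0.3}, {"translation": [0, 0.0564, 0.01], "turn": [20, 0, 0], "gripper": -0.3}, {"translation": [0, 0.0564, 0.01], "turn": [20, 0, 0], "gripper": -0.3}])

```text
time: 24.7
tcp_pos: [551.7, 101.7, 32.6]
tool_rot: [0.623, 0.338, 0.62, -0.336]
force: [0.5, 0.6, 0.6]
width: 30.4
```

Emit:
carry_out(moves=[{"translation": [0.001, -0.0144, 0.0006], "turn": [-5, 0, 0], "gripper": -0.3}, {"translation": [0.001, -0.0287, 0.0025], "turn": [-10, 0, 0], "gripper": -0.3}, {"translation": [0.001, -0.0427, 0.0056], "turn": [-15, 0, 0], "gripper": -0.3}, {"translation": [0.001, -0.0564, 0.01], "turn": [-20, 0, 0], "gripper": -0.3}, {"translation": [0.001, -0.0697, 0.0155], "turn": [-25, 0, 0], "gripper": -0.3}, {"translation": [0.001, -0.0825, 0.0221], "turn": [-30, 0, 0], "gripper": -0.3}, {"translation": [0.001, -0.0946, 0.0298], "turn": [-35, 0, 0], "gripper": -0.3}, {"translation": [0.001, -0.1061, 0.0386], "turn": [-40, 0, 0], "gripper": -0.3}, {"translation": [0.001, -0.1167, 0.0483], "turn": [-45, 0, 0], "gripper": -0.3}])

```text
time: 25.6
tcp_pos: [478.0, -3.4, 31.3]
tool_rot: [0.705, 0.072, 0.702, -0.072]
force: [1.7, 4.9, -0.7]
width: 29.8
```

Run:
```python
from h import *
from workcell import get_state,eyes
s=get_state(); print(s["time"],s["tcp_pos"],yaw(s),s["force"],s["qpos"])
cv2.imwrite("pics/scene22.png",eyes.get_image("scene")[:,:,::-1])
crop("pics/scene22.png","pics/s22.png",230,160,410,300,4)
```

```text
25.6 [477.96526958  -3.41354788  31.30622449] 78.23821171857485 [ 1.70418286  4.94894769 -0.68700176] [-3.09680858e-02  4.38227850e-01  2.07238785e+00 -6.54062365e-04
  6.27344488e-01 -1.39595320e+00]
```

View pics/s22.png

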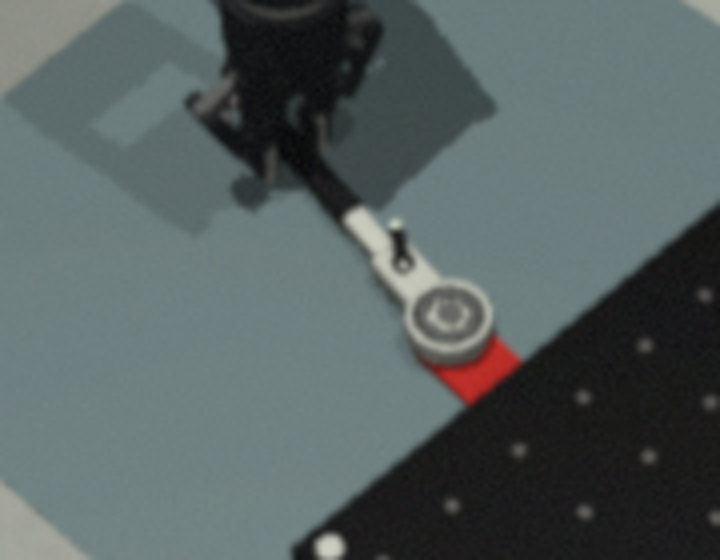

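Emit:
carry_out(moves=[{"translation": [0.0, -0.0144, 0.0006], "turn": [-5, 0, 0], "gripper": -0.3}, {"translation": [0.0, -0.0287, 0.0025], "turn": [-10, 0, 0], "gripper": -0.3}, {"translation": [0.0, -0.0427, 0.0056], "turn": [-15, 0, 0], "gripper": -0.3}, {"translation": [0.0, -0.0564, 0.01], "turn": [-20, 0, 0], "gripper": -0.3}, {"translation": [0.0, -0.0697, 0.0155], "turn": [-25, 0, 0], "gripper": -0.3}, {"translation": [0.0, -0.0825, 0.0221], "turn": [-30, 0, 0], "gripper": -0.3}, {"translation": [0.0, -0.0946, 0.0298], "turn": [-35, 0, 0], "gripper": -0.3}, {"translation": [0.0, -0.1061, 0.0386], "turn": [-40, 0, 0], "gripper": -0.3}, {"translation": [0.0, -0.1167, 0.0483], "turn": [-45, 0, 0], "gripper": -0.3}, {"translation": [0.0, -0.1167, 0.0483], "turn": [-45, 0, 0], "gripper": -0.3}])

```text
time: 26.65
tcp_pos: [501.0, -127.6, 31.0]
tool_rot: [0.678, -0.201, 0.678, 0.2]
force: [-0.2, 3.4, 1.0]
width: 29.7
```

Emit:
carry_out(moves=[{"translation": [0, 0.003, 0], "turn": [0, 0, 0], "gripper": 0.0}, {"translation": [0, 0.003, 0], "turn": [0, 0, 0], "gripper": 0.0}, {"translation": [-0.03, 0.003, 0], "turn": [0, 0, 0], "gripper": 0.0}, {"translation": [-0.08, 0.003, 0], "turn": [0, 0, 0], "gripper": 0.0}, {"translation": [-0.08, 0.002, 0.04], "turn": [0, 0, 0], "gripper": 0.0}, {"translation": [-0.08, 0.002, 0.09], "turn": [0, 0, 0], "gripper": 0.0}, {"translation": [-0.08, 0.002, 0.14], "turn": [0, 0, 0], "gripper": 0.0}, {"translation": [-0.08, 0.002, 0.14], "turn": [0, 0, 0], "gripper": 0.0}, {"translation": [-0.08, 0.002, 0.14], "turn": [0, 0, 0], "gripper": 0.0}])

```text
time: 27.55
tcp_pos: [617.0, -48.7, 110.1]
tool_rot: [0.678, -0.202, 0.678, 0.201]
force: [0.0, -0.7, 0.4]
width: 42.9
```

Run:
```python
from h import *
from workcell import get_state,eyes
import pickle
s=get_state(); print(s["time"],s["tcp_pos"],yaw(s),s["force"],s["width"])
pickle.dump(eyes.camera_info("wrist"),open("ci23.pkl","wb"))
cv2.imwrite("pics/w23.png",eyes.get_image("wrist")[:,:,::-1])
crop("pics/w23.png","pics/w23a.png",220,100,420,300,4)
crop("pics/w23.png","pics/w23b.png",290,205,370,285,9)
a=cv2.imread("pics/w23b.png"); cv2.imwrite("pics/w23b.png",cv2.convertScaleAbs(a,alpha=2,beta=-60))
```

```text
27.55 [617.03479449 -48.71922915 110.06192192] 123.0955433010433 [ 0.02408892 -0.65936621  0.40747383] 42.86089420952844
```

View pics/w23a.png

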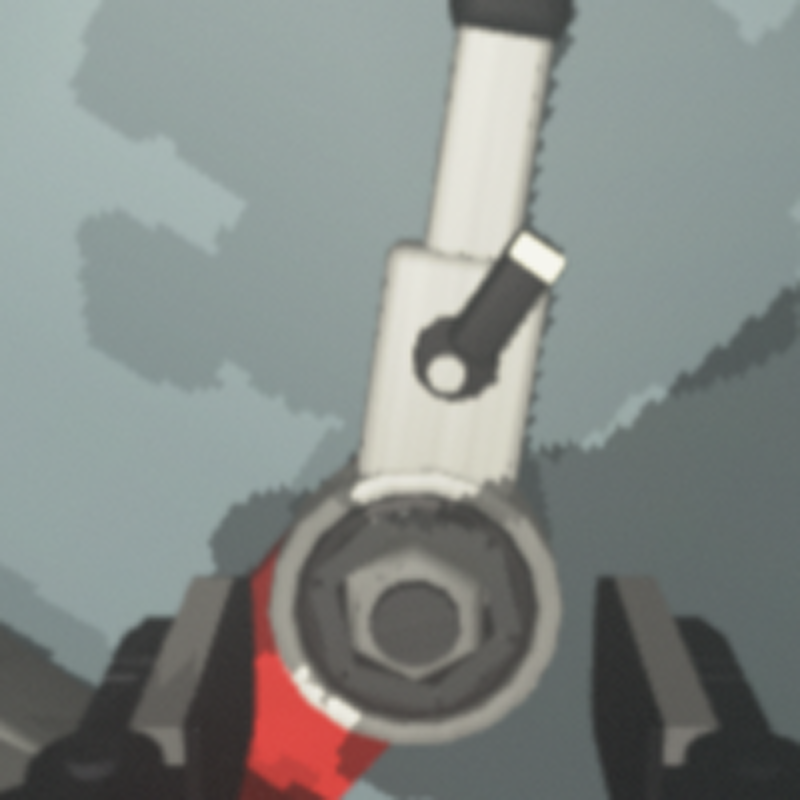

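View pics/w23b.png

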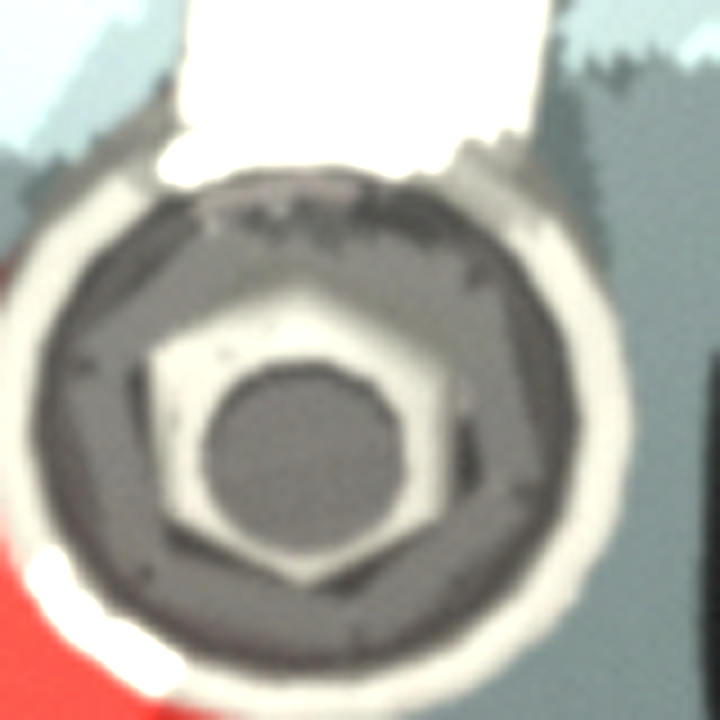

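Run:
```python
from h import *
import pickle
ci=pickle.load(open("ci23.pkl","rb"))
f=lambda pts: [[290+(x+.5)/9-.5,205+(y+.5)/9-.5] for x,y in pts]
P=onz(ci,f([(305,288),(447,365),(447,515),(305,582),(168,517),(153,358)]),32)[:,:2]
print([round(np.degrees(np.arctan2(*(P[(i+3)%6]-P[i])[::-1]))%60,1) for i in range(3)],P.mean(0))
D=onz(ci,f([(85,362),(520,492),(475,275),(148,572)]),32)[:,:2]; 
for d in (D[1]-D[0],D[3]-D[2]): print(np.linalg.norm(d),np.degrees(np.arctan2(d[1],d[0]))%60)
g=lambda x,y:[220+x/4,100+y/4]
S=onz(ci,[g(455,60),g(550,60)],23).mean(0); r=onz(ci,[g(417,610)],32)[0]; d=r-S; print("heading",np.degrees(np.arctan2(d[1],d[0])),np.linalg.norm(d))
```

```text
[np.float64(33.0), np.float64(34.1), np.float64(32.6)] [638.38863214 -37.92208835]
35.60354995969249 44.93943193661862
36.01928625571796 48.096950588019695
heading 24.673641773098396 94.06522830789558
```

Emit:
carry_out(moves=[{"translation": [-0.04, 0, 0], "turn": [0, 0, 0], "gripper": 0.0}, {"translation": [-0.09, 0, 0], "turn": [0, 0, 0], "gripper": 0.0}, {"translation": [-0.12, -0.03, -0.04], "turn": [0, 0, 0], "gripper": 0.0}, {"translation": [-0.14, -0.06, -0.08], "turn": [0, 0, 0], "gripper": 0.0}, {"translation": [-0.14, -0.09, -0.12], "turn": [0, 0, 0], "gripper": 0.0}, {"translation": [-0.14, -0.12, -0.16], "turn": [0, 0, 0], "gripper": 0.0}, {"translation": [-0.14, -0.12, -0.16], "turn": [0, 0, 0], "gripper": 0.0}, {"translation": [-0.14, -0.12, -0.16], "turn": [0, 0, 0], "gripper": 0.0}])

```text
time: 28.4
tcp_pos: [547.5, -235.4, 250.7]
tool_rot: [0.678, -0.199, 0.68, 0.196]
force: [-0.1, 0.7, -0.1]
width: 42.5
```

Run:
```python
from h import *
from workcell import get_state,eyes
s=get_state(); print(s["time"],s["tcp_pos"],s["force"],s["qd"])
for n in ("scene","top"): cv2.imwrite(f"pics/{n}24.png",eyes.get_image(n)[:,:,::-1])
a=cv2.imread("pics/scene24.png")[150:350,130:430]; cv2.imwrite("pics/s24.png",cv2.resize(a,None,fx=2.6,fy=2.6,interpolation=cv2.INTER_CUBIC))
```

```text
28.4 [ 547.48768784 -235.40942782  250.66322702] [-0.07448901  0.68455501 -0.12775166] [ 0.05157032  0.00806063 -0.00476319  0.02344044  0.00183828 -0.00079657]
```

View pics/s24.png

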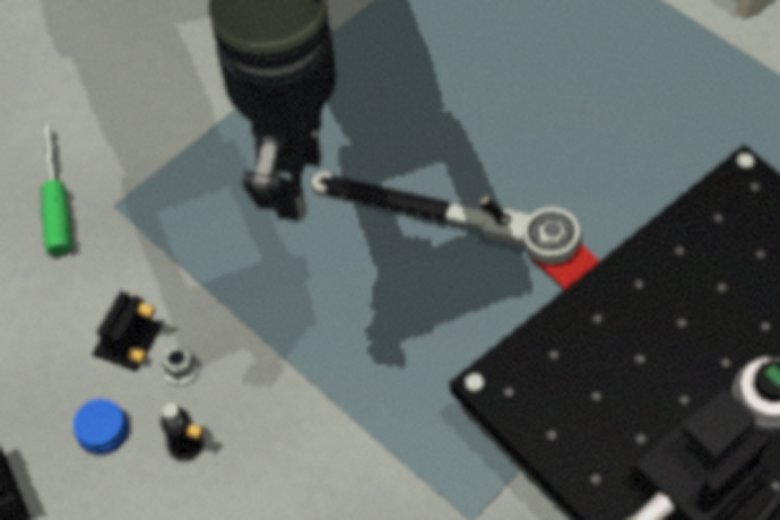

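View pics/top24.png

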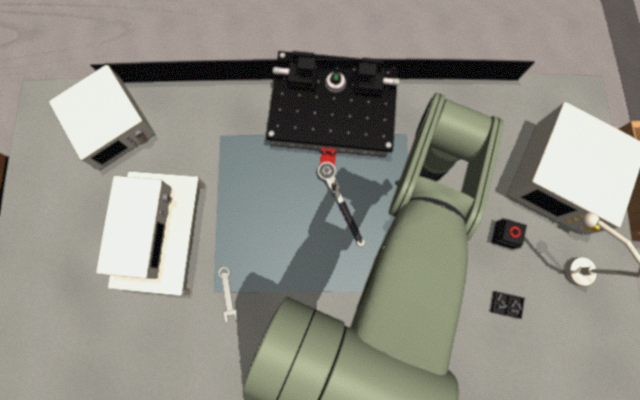

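```bash
python3 -c "
from workcell import robot
print(robot.job_done())"
```

```text
the job is handed in; nothing more can be done
None
```

The transit nut is slack by about 130° anticlockwise, and the spanner is sitting on it with the gripper well clear. I handed the job in at about 28.5 s of the 72 s allowed; no verdict is reported.

**What I did**
- I pulled the spanner out from under the riser and set it down to read the hole angle and the nut angle with the wrist camera.
- It dropped over the nut and seated with no contact force.
- I flipped the lever to the loosening side with the shut fingertips. The spanner turned only about 2° clockwise while I did this.
- I swung the handle through three anticlockwise strokes, with the gripper loosely straddling it.

**Last checks**
- **Nut angle:** the hexagon looks the same every 60°, so the camera alone cannot tell 70° from 130°. I take 130° because the first stroke alone drove the nut at least 75°, with about 6 to 10 N on the handle. The back strokes dragged at only 1 to 3 N, too little to turn the nut back.
- **Spanner:** the last close view, just before the gripper lifted clear, shows the ring at its seated height with the lever fully over. The final scene picture shows it still on the nut.
- **Bystanders:** in that same scene picture the post, mirror mount, lens case and spare nut look undisturbed.

**Where checks disagreed**
- **Second check:** after two strokes the nut measured about 88.5°, just under a quarter turn, so I added the third.
- **Play in the hole:** the spanner's hole appeared to lead the nut by about 12 to 14°, more than the 7° of play expected. I put this down to misreading the corners in the picture.

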